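# Consolidate the guide-roller trays

## Robot

A 7-joint arm with a two-finger parallel gripper is mounted at the origin on the work surface. World frame = base frame: x ahead of the robot, y to its left, z up, the work surface at z = 0. Lengths are in mm, angles in rad, forces in N, time in s.
With the tool pointing down it reaches from about 400 to 875 mm from the base axis. Payload 4.4 kg.
Tool frame: the origin (TCP) lies midway between the tips of the shut fingers; the grasp point (between the pads) lies behind it (ctrl.grip_point_offset is the x of the grasp point in the tool frame, in mm); x points along the fingers, z is the direction in which the jaws open and shut, and the axes are right-handed (so a half turn about x gives the same grasp; the last joint's range is limited). The gripper opens to 85 mm and grips with 20 to 120 N. Pads are 22 mm wide; open, the fingers measure 114 mm over their backs; the gripper's body (76 mm by 85 mm) begins 54 mm behind the grasp point. The pads swing forward as they close: fully open they stand 13 mm farther back than shut.
Start: joints at [-1.203, 0.628, 0.038, 1.517, -0.027, 0.996, -0.02], TCP at [273.188, 589.819, 231.313] pointing down, gripper open.
Joint ranges: [-3.06, 3.06], [-0.37, 2.12], [-1.25, 1.32], [0.18, 2.47], [-1.1, 4.24], [0.23, 1.98], [-2.94, 2.94]. Speed limits (rad/s): [2.57, 2.57, 3.14, 3.14, 3.14, 3.14, 3.14].

## Interface

Orientations are given as [roll, pitch, yaw] about the fixed x, y, z axes, in that order (R = Rz(yaw) Ry(pitch) Rx(roll)).
In Python, from cell import status, eyes, ctrl gives the robot as it stands. The module is installed in compiled form; this text tells all that it offers.
- The arm moves only by the tool apply_moves, never from a script. Its argument "targets" is a list of rows, each a list of 3 entries, a list of its own where there are three numbers: the shift along the tool's x, y, z in mm, then the turn about the tool's x in degrees, then the finger opening in mm, from 0 to 85.4. In form: [[[dx, dy, dz], roll, claw], ...]. A call has 1 to 10 rows; each row shifts and turns the pose as measured when the row begins, along the tool's axes as they then stand; what a row does not reach is not made up. A row lasts 1/8 s, in which the tool goes at most 62.5 mm and 10.7 degrees, less where a joint would pass 70% of its speed; a pose out of reach is approached as far as the arm can. A call is refused whole if a number of a shift passes 62.5 or a number of a turn 10.7, either way. A call with a gripper value outside its range is refused whole. The fingers move at their own pace and stop on an object; the grip force is fixed at half the most. Time passes only in rows, so rows that do not move let the fingers close. It gives the time, the measured TCP pose, the force and the opening at its end, in the units of the state.
- status.read_state(): the state, without advancing time (a new reading comes with each control period).
- eyes.get_image(name): name is "side" or "top"; returns (picture, depth): 400x640x3 uint8, blue, green, red; 400x640 float32, mm along the optical axis (not along the pixel's ray), 0 where there is no reading.
- eyes.camera_params(name): a dict with "fx", "fy", "cx", "cy" (pixels), "R" (3x3) and "t" (3): a world point X has camera coordinates R X + t. Camera axes: x right, y down, z forward; pixel columns grow to the right and rows downward; lengths in mm; the calibration is good to about 2 mm. A picture is of the moment at which its call begins. camera_params takes no time and is no camera call.
- ctrl.finish_job(): hands the job in, once; it reports no verdict.
The state is a dict: "clock": time; "qpos": joint angles; "qd": joint speeds; "tau": joint torques, N m; "eef_pos": TCP position; "tool_rot": TCP orientation; "force": force on the tool from outside, world axes, zero at the start; "torque": the same for the moment, N m; "width": finger opening in mm.
Only numpy, scipy, OpenCV 4.12 (cv2) and the standard library are available. Lean on these libraries where they do the work, as an engineer would, in place of code of your own. Each camera call takes 0.05 s, during which the arm holds its last target.

## Task

Move the two guide rollers from the tray on the sloping rack into the two free pockets of the part-filled tray on the bench, so that each of its four pockets holds one roller standing upright on the pocket's floor. Then take the emptied tray off the rack and stack it squarely, right way up, on top of the two empty trays. Set things down rather than dropping them, leave the filled tray and the stack where they stand, and do not disturb the other things on the bench.

Things in the scene. Friction and masses are not known exactly. Their poses are not given: they have to be found in the camera images.
- rack: fixed steel rack: plate 116 (up slope) x 236 x 4 mm sloping 30 deg, rising along own +x, facing own -x and up. Origin on the bench under its centre, z vertical, y level along the tray; the plate's upper face is 55 mm above the origin. Two stops 16 mm high hold the ends of the tray's lower long side; its middle 120 mm is free, with 28 mm of bare plate beyond; upper long side free.
- rack_tray: aluminium tray 60 (own x) x 200 (own y) x 28 mm high, 0.22 kg, walls, floor, dividers 4 mm. Three rim-high dividers make four pockets, 52 x 45 mm, 24 deep, centred at y = -73.5, -24.5, 24.5, 73.5 mm. Origin: centre of underside, z up out of it. Starts on the rack, tilted 30 deg with the plate, length level, lower side against the stops, rollers a, b in two pockets.
- bench_tray: a tray the same as rack_tray in every way (60 x 200 x 28 mm, same origin, axes and pockets). At the start it lies flat on the bench, left or right of the rack, with rollers c and d in two of its pockets; any two may be the free ones.
- stack_top: a tray the same as rack_tray in every way (60 x 200 x 28 mm, same origin, axes and pockets). At the start it lies empty on top of stack_low, on the other side of the rack.
- stack_low: a tray the same as rack_tray in every way (60 x 200 x 28 mm, same origin, axes and pockets). At the start it lies empty and flat on the bench, under stack_top.
- roller_a: a steel guide roller standing on end: plain cylinder 32 mm in diameter, 60 mm tall, two thin dark bands, brass centre on top, 0.11 kg. All four rollers are alike. Origin: centre of its foot; own z is its axis, up. At the start it stands in a pocket of the sloping tray, square to the tray and so leaning 30 degrees, resting against the pocket's lower long wall.
- roller_b: a steel guide roller standing on end: plain cylinder 32 mm in diameter, 60 mm tall, two thin dark bands, brass centre on top, 0.11 kg. All four rollers are alike. Origin: centre of its foot; own z is its axis, up. At the start it stands in a pocket of the sloping tray, square to the tray and so leaning 30 degrees, resting against the pocket's lower long wall.
- roller_c: a steel guide roller standing on end: plain cylinder 32 mm in diameter, 60 mm tall, two thin dark bands, brass centre on top, 0.11 kg. All four rollers are alike. Origin: centre of its foot; own z is its axis, up. At the start it stands upright in a pocket of the bench tray.
- roller_d: a steel guide roller standing on end: plain cylinder 32 mm in diameter, 60 mm tall, two thin dark bands, brass centre on top, 0.11 kg. All four rollers are alike. Origin: centre of its foot; own z is its axis, up. At the start it stands upright in a pocket of the bench tray.
- reel: bystander, to be left alone: a small film reel lying flat: two aluminium discs 124 mm across, 16 mm thick overall. Origin on its underside or centre.
- screwdriver: bystander, to be left alone: a screwdriver about 140 mm long. Origin on its underside or centre.
- brush: bystander, to be left alone: a brush about 150 mm long. Origin on its underside or centre.
- oil_can: bystander, to be left alone: a dark closed can with a white top, 52 mm across, 120 mm tall. Origin on its underside or centre.
- mug: bystander, to be left alone: a white mug, 80 mm across, 90 mm tall. Origin on its underside or centre.
Not all that is in view belongs to the job. What is shaped like the roller_c but purple is not meant. Leave any orange or purple look-alike of the roller_b alone.

How it is judged:
By the outcome, as a careful person would: the job done as asked, in the order asked, and still so for the second after the job is handed in, with the robot touching nothing.
It also fails if it takes over 72 s, if anything falls off the work surface, if the arm or the gripper's body presses on something with over 40 N, if the wrist force passes 120 N, or if a joint passes its speed limit or range.

## Working session

There is one attempt and no reset: what is moved stays moved. The work goes in short steps, Python scripts to look and compute and a tool call to move; the robot and the scene stay as the last step left them, time stands still between calls to the robot, and variables do not carry over. Pictures are saved under pics/ and viewed, and the job is handed in when it is done.

Besides the shell and the picture viewer there is one more tool, called as a command line: name --argument value ..., lists and objects as JSON in quotes. apply_moves: Moves the arm, as the interface text tells. Its arguments: {"type":"object","properties":{"targets":{"type":"array"}},"required":["targets"]}

```bash
mkdir -p pics; ls
python3 - <<'E'
from cell import status, eyes, ctrl
import cv2,numpy as np
print(status.read_state()); print(ctrl.grip_point_offset)
for n in("top","side"):
    p,d=eyes.get_image(n); cv2.imwrite(f"pics/{n}0.png",p); np.savez(f"pics/{n}0.npz",p=p,d=d)
    print(n,eyes.camera_params(n))
E
```

```text
pics
{'clock': 0.0, 'qpos': array([-1.202784  ,  0.62935404,  0.03843331,  1.51835906, -0.02702517,
        0.99629107, -0.0200526 ]), 'qd': array([ 0.0003748 ,  0.00016301, -0.00054066,  0.00214395, -0.00128564,
        0.00238754, -0.0008674 ]), 'tau': array([-3.06420116e-04, -5.63412058e+01,  1.22580808e+00, -1.93452877e+01,
        1.09119981e-02,  1.03437810e-02, -3.10578025e-05]), 'eef_pos': array([272.91855247, 589.24630602, 230.38665402]), 'tool_rot': array([ 3.14113642,  1.56890224, -2.00512399]), 'force': array([ 0.1760942 ,  0.10708893, -0.52518092]), 'torque': array([-0.02463604, -0.03293761,  0.03188166]), 'width': 85.33722560269509}
-18.700000000000003
top {'fx': 432.2069692955864, 'fy': 432.2069692955864, 'cx': 323.93837231612406, 'cy': 191.6129675022024, 'R': array([[ 0.12515015, -0.99212594, -0.00485355],
       [-0.97137934, -0.1215347 , -0.20408698],
       [ 0.20189011,  0.03025615, -0.97894073]]), 't': array([ -57.2721213 ,  558.84628867, 1117.66512636])}
side {'fx': 476.9424899624172, 'fy': 476.9424899624172, 'cx': 319.001290652515, 'cy': 211.5724807572992, 'R': array([[-0.94944476, -0.31356548,  0.01520984],
       [-0.23423924,  0.67533121, -0.69932806],
       [ 0.20901345, -0.6675361 , -0.71463902]]), 't': array([ 503.34421866,  174.94178204, 1154.16469395])}
```

View pics/top0.png

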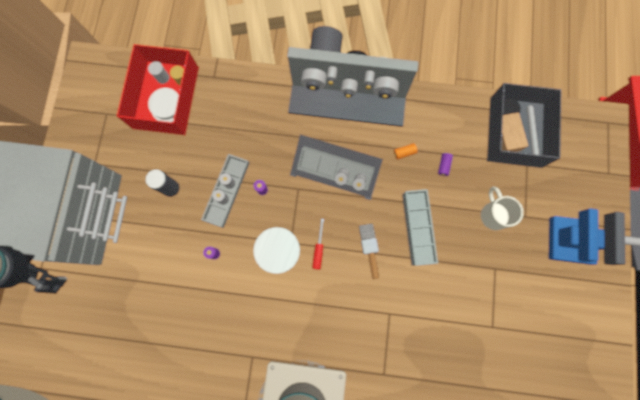

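View pics/side0.png

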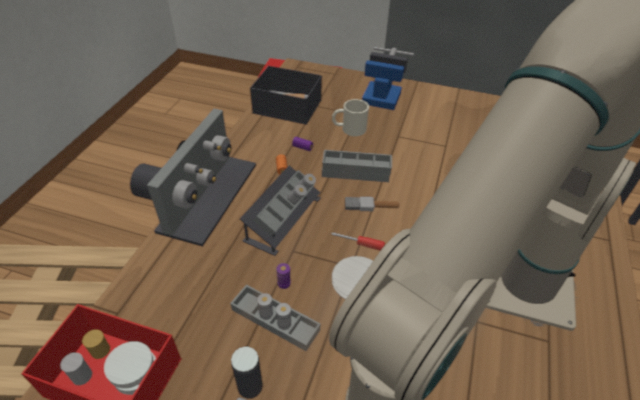

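Top view: the rack tray is at about (337,166), with rollers at (341,179) and (359,184). The bench tray is at (225,190), with rollers at (219,195) and (226,180). The stack is at (421,228). Next I'll zoom in and build the point clouds.

```bash
cat > h.py <<'E'
import cv2,numpy as np
from cell import status, eyes, ctrl
from scipy.spatial.transform import Rotation as Ro
def cloud(n,d):
    c=eyes.camera_params(n); v,u=np.mgrid[:400,:640]
    P=np.stack([(u-c['cx'])/c['fx']*d,(v-c['cy'])/c['fy']*d,d],-1)
    W=(P-c['t'])@c['R']; W[d<=0]=np.nan; return W
def proj(n,X):
    c=eyes.camera_params(n); q=np.asarray(X)@c['R'].T+c['t']
    return np.stack([q[...,0]/q[...,2]*c['fx']+c['cx'],q[...,1]/q[...,2]*c['fy']+c['cy']],-1)
def crop(p,u0,v0,u1,v1,k,name):
    cv2.imwrite(name,cv2.resize(p[v0:v1,u0:u1],None,fx=k,fy=k,interpolation=cv2.INTER_CUBIC))
def state():
    s=status.read_state(); R=Ro.from_euler('xyz',s['tool_rot']).as_matrix(); return s,R,s['eef_pos']
E
python3 - <<'E'
from h import *
a=np.load('pics/top0.npz'); W=cloud('top',a['d']); p=a['p']
b=np.load('pics/side0.npz'); Ws=cloud('side',b['d'])
crop(p,190,120,390,240,4,'pics/c1.png')
crop(p,380,170,480,280,5,'pics/c2.png')
crop(b['p'],220,130,420,350,3,'pics/c3.png')
hz=np.clip(W[...,2]*2,0,255); crop(np.nan_to_num(hz).astype('u1'),190,120,450,280,3,'pics/hz.png')
for nm,w in(('top',W),('side',Ws)):
    m=(abs(w[...,2])<12)&(w[...,0]>300)&(w[...,0]<700)&(abs(w[...,1])<300); print(nm,np.nanmedian(w[m][:,2]))
E
```

```text
top 0.9447995597654686
side 0.8247203408284378
```

View pics/c1.png

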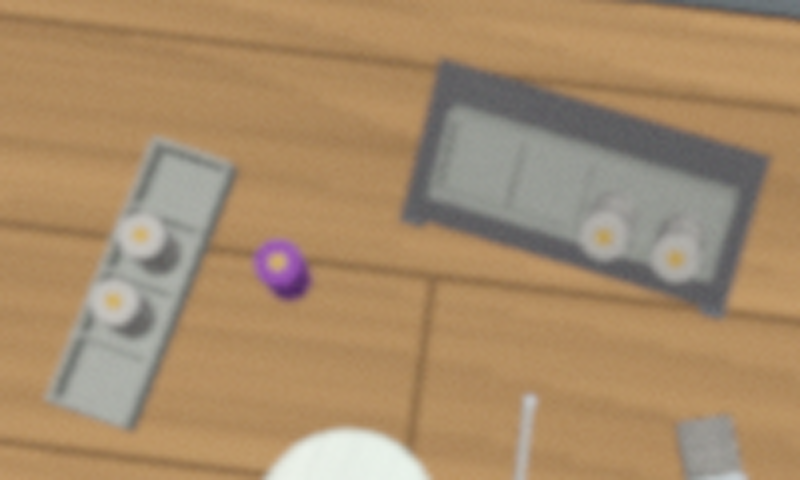

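View pics/c2.png

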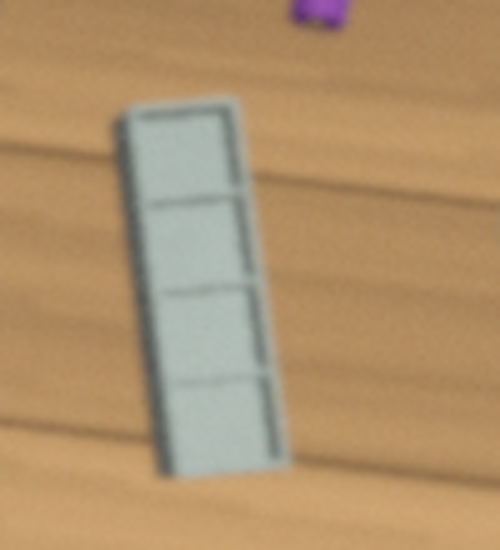

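View pics/c3.png

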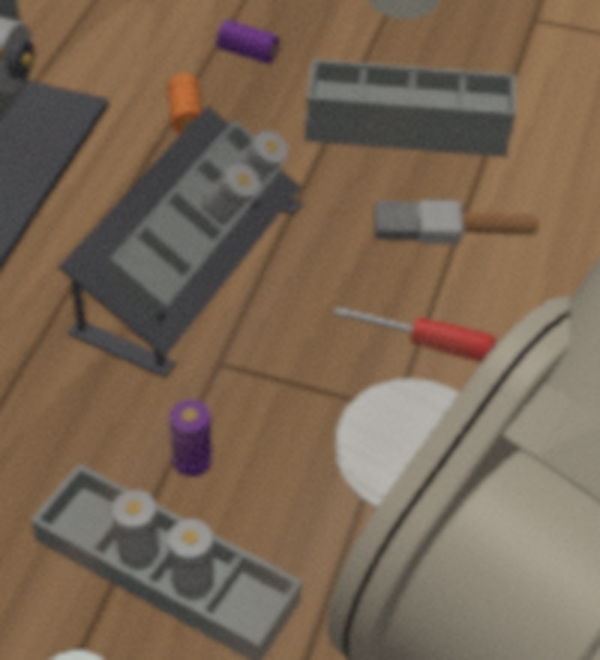

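View pics/hz.png

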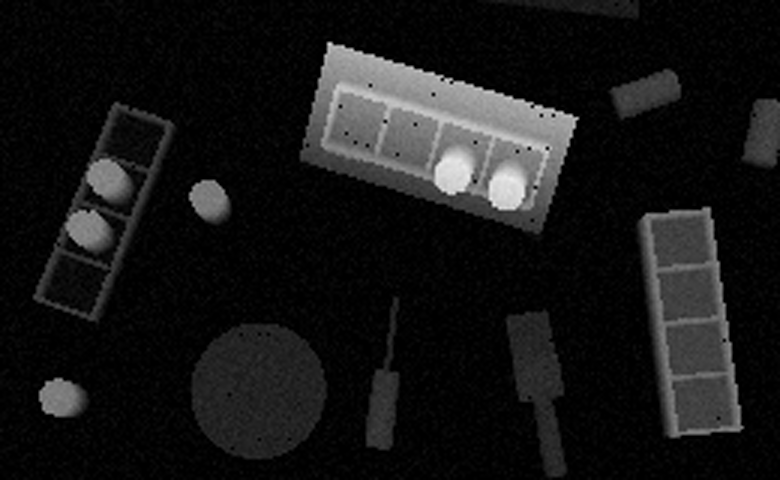

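```bash
cat > fit.py <<'E'
from h import *
def load(n,k): a=np.load(f'pics/{n}{k}.npz'); return a['p'],cloud(n,a['d'])
def rect(pts):
    r=cv2.minAreaRect(pts[:,:2].astype(np.float32)); b=cv2.boxPoints(r)
    return r,b
E
python3 - <<'E'
from fit import *
p,W=load('top',0); ps,Ws=load('side',0)
def reg(W,x0,x1,y0,y1,z0,z1):
    P=W.reshape(-1,3); m=(P[:,0]>x0)&(P[:,0]<x1)&(P[:,1]>y0)&(P[:,1]<y1)&(P[:,2]>z0)&(P[:,2]<z1); return P[m]
for nm,u,v in [('rack',337,166),('bench',225,190),('stack',421,228),('oil',160,182),('purp',261,187)]: print(nm,W[v,u].round())
# stack rim
for nm,w in(('top',W),('side',Ws)):
    c=W[228,421]; q=reg(w,c[0]-130,c[0]+130,c[1]-80,c[1]+80,48,70); print(nm,'stack',len(q),np.median(q[:,2]),rect(q)[0])
    c=W[190,225]; q=reg(w,c[0]-125,c[0]+125,c[1]-75,c[1]+45,18,34); print(nm,'bench',len(q),np.median(q[:,2]),rect(q)[0])
    # rollers c,d tops
    q=reg(w,c[0]-110,c[0]+110,c[1]-75,c[1]+75,58,72)
    print('rollers',len(q)); 
    _,lab,cen=cv2.kmeans(q.astype(np.float32),2,None,(3,30,.1),5,cv2.KMEANS_PP_CENTERS); print(cen.round(1))
E
```

```text
rack [637. -14.  58.]
bench [538. 288.  29.]
stack [ 499. -261.   34.]
oil [522. 436. 118.]
purp [552. 184.  62.]
top stack 497 55.35437750547806 ((500.4366455078125, -254.81129455566406), (200.68479919433594, 61.34619903564453), 12.454392433166504)
top bench 499 26.944064122595602 ((539.5584716796875, 290.71978759765625), (62.09629821777344, 200.58004760742188), 78.0779800415039)
rollers 224
[[562.6 285.3  65.2]
 [514.9 295.6  64.8]]
side stack 487 53.887475055673846 ((498.6423645019531, -257.52618408203125), (198.43020629882812, 70.5124740600586), 11.406057357788086)
side bench 901 26.073908688736488 ((538.1618041992188, 288.8847961425781), (64.1913833618164, 201.47564697265625), 77.17521667480469)
rollers 328
[[561.1 285.5  64. ]
 [513.6 295.4  64.4]]
```

```bash
cat >> fit.py <<'E'
from scipy.optimize import least_squares
def reg(W,x0,x1,y0,y1,z0,z1):
    P=W.reshape(-1,3); m=(P[:,0]>x0)&(P[:,0]<x1)&(P[:,1]>y0)&(P[:,1]<y1)&(P[:,2]>z0)&(P[:,2]<z1); return P[m]
def dist_rim(L):
    def dbox(c,h): 
        d=np.maximum(abs(L-c)-h,0); return np.hypot(d[:,0],d[:,1])
    ds=[dbox((s*28,0),(2,100)) for s in(-1,1)]+[dbox((0,y),(30,2)) for y in(-98,-49,0,49,98)]
    return np.min(ds,0)
def fitrim(xy,x,y,a):
    def f(p):
        c,s=np.cos(p[2]),np.sin(p[2]); D=xy-p[:2]; L=np.stack([D[:,0]*c+D[:,1]*s,-D[:,0]*s+D[:,1]*c],-1)
        return dist_rim(L)+0.0
    best=None
    for dx in(-3,3):
      for dy in(-3,3):
        for da in(-.04,.04):
          r=least_squares(f,[x+dx,y+dy,a+da],loss='soft_l1',f_scale=1.5,x_scale=[1,1,.01])
          if best is None or r.cost<best.cost: best=r
    return best.x,best.cost/len(xy),len(xy)
E
python3 - <<'E'
from fit import *
p,W=load('top',0); ps,Ws=load('side',0)
for nm,w in(('top',W),('side',Ws)):
    c=(500,-257); q=reg(w,c[0]-125,c[0]+125,c[1]-70,c[1]+70,51,62); x,e,n=fitrim(q[:,:2],*c,np.radians(12-90)); print('stack',x[:2],np.degrees(x[2]),e,n,np.median(q[:,2]))
    c=(539,290); q=reg(w,c[0]-125,c[0]+125,c[1]-75,c[1]+70,23,34); x,e,n=fitrim(q[:,:2],*c,np.radians(-12)+np.pi/2); print('bench',x[:2],np.degrees(x[2]),e,n)
    # plate: RANSAC-ish
    q=reg(w,540,740,-150,140,15,140)
    np.save(f'pics/rack_{nm}.npy',q); print(len(q))
E
```

```text
stack [ 499.98300974 -255.07057203] -77.50739170250588 0.010426970032403018 432 55.774133975142014
bench [539.96203872 291.26720672] 77.79373167607157 0.8118316778886078 424
3491
stack [ 497.75292424 -256.80254494] -77.81055962147934 0.33474416029372256 378 55.00339657943235
bench [538.90339187 288.38363435] 77.64017838471875 1.604775506329768 690
3406
```

```bash
cat > rackfit.py <<'E'
from fit import *
def rack(nm,q,yaw0=None,tray=True):
    # plane candidates: normal tilted 30deg, facing -own x ; search yaw & offset by least_squares on lowest layer
    def nrm(a): return np.array([-.5*np.cos(a),-.5*np.sin(a),.8660254])
    best=None
    for a in np.radians(np.arange(-40,41,1.)):
        s=q@nrm(a); h,e=np.histogram(s,np.arange(s.min(),s.max(),1.5)); 
        k=h.max()
        if best is None or k>best[0]: best=(k,a,e[h.argmax()]+.75)
    return best
E
python3 - <<'E'
from rackfit import *
for nm in('top','side'):
    q=np.load(f'pics/rack_{nm}.npy'); b=rack(nm,q); print(nm,b[0],np.degrees(b[1]),b[2])
    a=b[1]; n=np.array([-.5*np.cos(a),-.5*np.sin(a),.8660254]); s=q@n-b[2]
    print(np.histogram(s,np.arange(-8,90,4)))
E
```

```text
top 508 -11.0 -263.85871669697207
(array([ 179, 1047, 1013,  311,   65,   77,   68,  129,  209,   96,   13,
          9,   10,    9,   12,   13,   23,  135,   70,    1,    0,    0,
          0,    0]), array([-8, -4,  0,  4,  8, 12, 16, 20, 24, 28, 32, 36, 40, 44, 48, 52, 56,
       60, 64, 68, 72, 76, 80, 84, 88]))
side 526 -10.0 -264.94662430058946
(array([  85, 1020,  903,  265,   93,  106,  109,  132,  195,  108,   13,
         20,   20,   22,   19,   27,   30,  106,   81,    2,    0,    0,
          0,    0]), array([-8, -4,  0,  4,  8, 12, 16, 20, 24, 28, 32, 36, 40, 44, 48, 52, 56,
       60, 64, 68, 72, 76, 80, 84, 88]))
```

```bash
cat >> rackfit.py <<'E'
def frame(a):
    ca,sa=np.cos(a),np.sin(a); c,s=np.cos(np.pi/6),.5
    ex=np.array([c*ca,c*sa,s]); ey=np.array([-sa,ca,0]); ez=np.array([-s*ca,-s*sa,c]); return np.stack([ex,ey,ez])
def fitrack(q,a0,d0):
    # params yaw, tray origin (3)
    F=frame(a0); s=q@F[2]-d0
    rim=q[(s>23)&(s<34)]; 
    L=rim@F.T; o=np.array([np.median(q@F[0]),np.median(q@F[1]),d0])
    rr=cv2.minAreaRect(L[:,:2].astype(np.float32))[0]; o[:2]=rr
    o=F.T@o
    def f(p):
        F=frame(p[0]); L=(rim-p[1:])@F.T
        r1=np.hypot(dist_rim(L[:,:2]),L[:,2]-28)
        A=(q-p[1:])@F.T
        pl=abs(A[:,0])<54; pl&=abs(A[:,1])<112; A=A[:, :]
        inside=(abs(A[:,0])<26)&(abs(A[:,1])<96); out=(abs(A[:,0])>33)|(abs(A[:,1])>103)
        r2=np.where(out&(abs(A[:,2])<8),A[:,2],np.where(inside&(abs(A[:,2]-4)<6),A[:,2]-4,3.))
        return np.concatenate([r1,.3*r2])
    best=None
    for du in(-4,0,4):
      for dv in(-4,0,4):
        r=least_squares(f,np.r_[a0,o+F[0]*du+F[1]*dv],loss='soft_l1',f_scale=1.5,x_scale=[.01,1,1,1])
        if best is None or r.cost<best.cost: best=r
    return best.x,best.cost,len(rim)
E
python3 - <<'E'
from rackfit import *
for nm,a,d in(('top',-11,-263.8),('side',-10,-264.9)):
    q=np.load(f'pics/rack_{nm}.npy'); x,c,n=fitrack(q,np.radians(a),d); print(nm,np.degrees(x[0]),x[1:],c,n)
    F=frame(x[0]); L=(q-x[1:])@F.T
    out=(abs(L[:,0])>33)|(abs(L[:,1])>103); pl=L[(abs(L[:,2])<4)&out]
    print(' plate med s',np.median(pl[:,2]),'ext',np.percentile(pl[:,:2],[1,99],axis=0).round(1).tolist())
    t=L[(L[:,2]>60)&(L[:,2]<68)]; _,lab,cen=cv2.kmeans(t.astype(np.float32),2,None,(3,30,.1),5,cv2.KMEANS_PP_CENTERS); print(' roller tops local',cen.round(1).tolist())
E
```

```text
top -10.474025603640845 [636.43545146  -9.13609968  55.57319302] 1789.9966127473592 349
 plate med s 0.2309331147421862 ext [[-57.5, -115.1], [58.4, 118.8]]
 roller tops local [[-9.300000190734863, -74.30000305175781, 64.19999694824219], [-9.399999618530273, -24.899999618530273, 64.5]]
side -10.140407547232375 [634.50953131 -13.0917732   55.15697371] 1772.999043637745 346
 plate med s 0.1370575813304118 ext [[-57.1, -113.1], [57.8, 121.9]]
 roller tops local [[-10.0, -21.700000762939453, 64.0], [-10.300000190734863, -70.0999984741211, 64.5]]
```

```bash
cat >> h.py <<'E'
def tell():
    s,R,p=state(); az=np.degrees(np.arctan2(R[1,2],R[0,2])); 
    print('t%.2f'%s['clock'],'tcp',p.round(1),'jaw az %.1f'%az,'tilt x',R[:,0].round(3),'w %.1f'%s['width'],'F',s['force'].round(1),'T',s['torque'].round(2),'q',s['qpos'].round(2)); return p,az,R
def plan(T,az,step=55,rs=10.,show=True):
    """rows to go straight to T with jaw azimuth az (mod 180)"""
    s,R,p=state(); a0=np.degrees(np.arctan2(R[1,2],R[0,2])); d=(az-a0+90)%180-90
    # roll about tool x (down): positive roll turns azimuth negative
    n=int(max(np.ceil(np.linalg.norm(T-p)/step),np.ceil(abs(d)/rs),1)); rows=[]
    for i in range(n):
        A=Ro.from_rotvec(R[:,0]*np.radians(-d*i/n)).as_matrix()@R
        rows.append((A.T@((T-p)/n)).round(1).tolist()+[round(-d/n,1)])
    if show:
        print('n',n,'daz',round(d,1)); 
        for r in rows: print(r)
E
python3 - <<'E'
from h import *
tell()
o=np.array([635.5,-11.1,54.4]); a=np.radians(-10.3)
def rl(y):
    ax=np.array([np.cos(a),np.sin(a),0]); ay=np.array([-np.sin(a),np.cos(a),0])
    return o+ax*(-10.7)+ay*y+np.array([0,0,-5+3.46])
F=rl(-23.3); print('F b',F,'F a',rl(-72.2))
T=F+23.4*np.array([-np.cos(a),-np.sin(a),0]); T[2]=190; print(T)
plan(T,-10.3)
E
```

```text
t0.10 tcp [273.  589.3 230.5] jaw az 65.1 tilt x [-0.001 -0.002 -1.   ] w 85.6 F [-1.1 -0.5  0.8] T [ 0.06 -0.03 -0.  ] q [-1.2   0.63  0.04  1.52 -0.03  1.   -0.02]
F b [620.80633848 -32.11133768  52.86      ] F a [612.06291016 -80.22331604  52.86      ]
[597.78342859 -27.92736585 190.        ]
n 13 daz -75.4
[3.2, -42.6, -32.6, np.float64(5.8)]
[3.2, -45.7, -28.1, np.float64(5.8)]
[3.2, -48.3, -23.3, np.float64(5.8)]
[3.2, -50.4, -18.3, np.float64(5.8)]
[3.2, -52.0, -13.1, np.float64(5.8)]
[3.2, -53.1, -7.8, np.float64(5.8)]
[3.2, -53.6, -2.4, np.float64(5.8)]
[3.2, -53.6, 3.0, np.float64(5.8)]
[3.2, -53.0, 8.4, np.float64(5.8)]
[3.2, -51.9, 13.7, np.float64(5.8)]
[3.2, -50.2, 18.9, np.float64(5.8)]
[3.2, -48.0, 23.9, np.float64(5.8)]
[3.2, -45.4, 28.6, np.float64(5.8)]
```

apply_moves --targets '[[[0,-43,-33],6,50],[[0,-46,-28],6,50],[[0,-48,-23],6,50],[[0,-50,-18],6,50],[[0,-52,-13],6,50],[[0,-53,-8],6,50],[[0,-54,-2],6,50],[[0,-54,3],6,50],[[0,-53,8],6,50],[[0,-52,14],6,50]]'

```text
clock: 1.35
eef_pos: [513.5, 99.4, 226.3]
tool_rot: [2.553, 1.566, 2.62]
force: [0.1, 1.7, -0.3]
width: 50.2
```

Run:
```python
from h import *
tell(); plan(np.array([597.8,-27.9,190]),-10.3)
```

```text
t1.35 tcp [513.5  99.4 226.3] jaw az 3.8 tilt x [-0.004  0.002 -1.   ] w 50.2 F [ 0.1  1.7 -0.3] T [ 0.04 -0.03  0.08] q [-0.48  0.48  0.35  1.88 -0.22  0.83  0.05]
n 3 daz -14.1
[11.9, -44.3, 25.2, np.float64(4.7)]
[11.9, -42.0, 28.8, np.float64(4.7)]
[11.9, -39.5, 32.1, np.float64(4.7)]
```

apply_moves --targets '[[[12,-44,25],4.7,50],[[20,-42,29],4.7,50],[[30,-39,32],4.7,50],[[0,0,0],0,50]]'

```text
clock: 1.85
eef_pos: [600.3, -36.8, 161.2]
tool_rot: [-2.961, 1.568, 3.127]
force: [-0.8, 0.0, -0.3]
width: 50.1
```

Run:
```python
from h import *
tell(); plan(np.array([597.8,-27.9,130]),-10.3)
for n in("top","side"):
    p,d=eyes.get_image(n); np.savez(f"pics/{n}1.npz",p=p,d=d); 
    u,v=proj(n,[600,-30,110]).astype(int); print(u,v); crop(p,u-75,v-60,u+75,v+60,5,f'pics/{n}1.png')
```

```text
t1.85 tcp [600.3 -36.8 161.2] jaw az -11.1 tilt x [-0.003  0.    -1.   ] w 50.1 F [-0.8  0.  -0.3] T [ 0.08 -0.04  0.04] q [-0.22  0.67  0.38  1.73 -0.32  0.8   0.12]
n 1 daz 0.8
[31.2, 8.3, -4.0, np.float64(-0.8)]
341 175
297 187
```

View pics/top1.png

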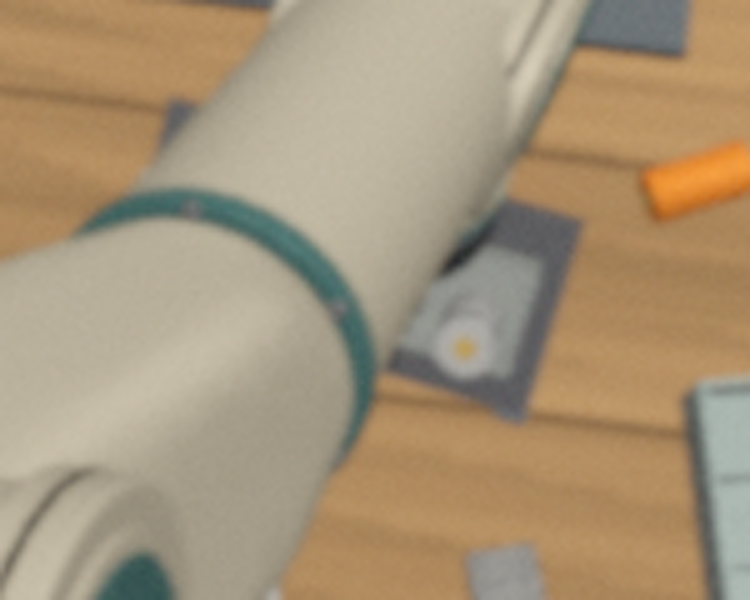

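View pics/side1.png

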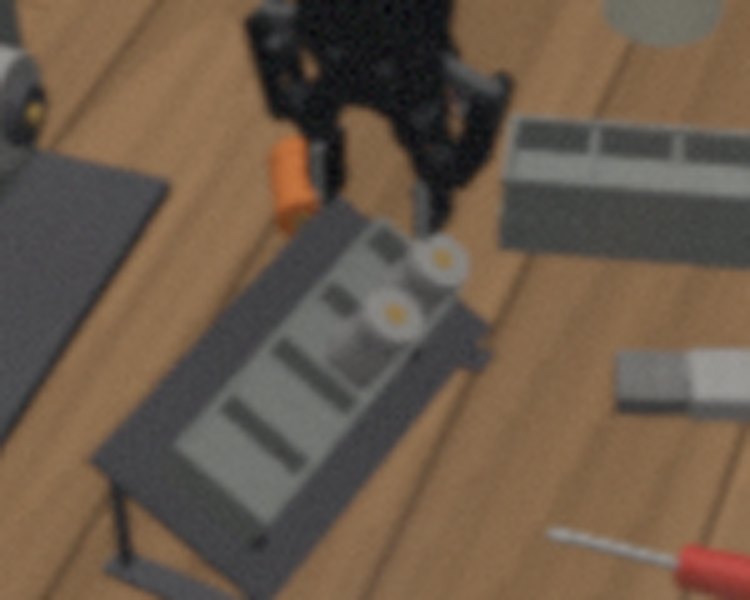

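Run:
```python
from h import *
p,az,R=tell()
a=np.load('pics/side1.npz'); W=cloud('side',a['d']); q=W.reshape(-1,3)
L=(q-p)@R  # tool coords
m=(abs(L[:,1])<40)&(abs(L[:,2])<80)&(L[:,0]<8)&(L[:,0]>-40)
L=L[m]; print(len(L))
for lo in range(-40,8,4):
    k=L[(L[:,0]>=lo)&(L[:,0]<lo+4)]
    for s in(-1,1):
        j=k[k[:,2]*s>0]
        if len(j): print(lo,s,len(j),'y',np.percentile(j[:,1],[3,97]).round(1),'z',np.percentile(j[:,2],[3,97]).round(1))
```

```text
t1.95 tcp [600.2 -31.9 163.1] jaw az -10.8 tilt x [-0.002  0.004 -1.   ] w 50.1 F [-0.  -0.2  0.2] T [ 0.    0.07 -0.01] q [-0.22  0.67  0.37  1.73 -0.33  0.8   0.12]
169
-40 -1 5 y [-0.3 10. ] z [-38.8 -27.6]
-40 1 11 y [-14.1   7.3] z [23.7 36.6]
-36 -1 10 y [-4.3  8.4] z [-39.4 -26.9]
-36 1 10 y [-7.7  8.4] z [24.4 36.5]
-32 -1 9 y [-5.8  9. ] z [-38.9 -29.1]
-32 1 13 y [-11.9   7.4] z [23.7 34.2]
-28 -1 12 y [-4.2  8.3] z [-39.4 -26.6]
-28 1 11 y [-11.4   9. ] z [23.5 36.2]
-24 -1 9 y [-7.6  6.7] z [-39.5 -27.2]
-24 1 10 y [-7.5  8. ] z [23.4 34.4]
-20 -1 10 y [-4.4  8.3] z [-39.4 -27.3]
-20 1 10 y [-12.6  10.6] z [22.6 34.4]
-16 -1 7 y [-6.7  8.1] z [-37.7 -25.9]
-16 1 13 y [-8.9  9. ] z [23.7 35.8]
-12 -1 10 y [-3.   9.4] z [-36.4 -26.9]
-12 1 6 y [-4.3  7.5] z [23.6 33.6]
-8 -1 2 y [3.2 8.5] z [-33.  -32.5]
-8 1 9 y [-12.8   8.4] z [23.3 30.9]
-4 1 2 y [-12.5  -2.4] z [25.2 25.9]
```

```bash
cat >> h.py <<'E'
RO=np.array([636.3,-10.3,54.4]); RA=-10.4
def hv(az): return np.array([np.cos(np.radians(az)),np.sin(np.radians(az)),0])
def foot(y): return RO+hv(RA)*(-10.7)+hv(RA+90)*y+np.array([0,0,-1.54])
E
python3 - <<'E'
from h import *
tell(); F=foot(-23.5); print(F); T=F-23.4*hv(RA); T[2]=120; print(T); plan(T,RA)
E
```

```text
t1.95 tcp [600.2 -31.9 163.1] jaw az -10.8 tilt x [-0.002  0.004 -1.   ] w 50.1 F [-0.  -0.2  0.2] T [ 0.    0.07 -0.01] q [-0.22  0.67  0.37  1.73 -0.33  0.8   0.12]
[621.53358535 -31.48237471  52.86      ]
[598.51801293 -27.25822671 120.        ]
n 1 daz 0.4
[43.1, 4.1, -2.4, np.float64(-0.4)]
```

apply_moves --targets '[[[22,4,-2.5],-0.4,50],[[20,0,0],0,50],[[0,0,0],0,50]]'

```text
clock: 2.33
eef_pos: [598.2, -20.9, 122.7]
tool_rot: [1.651, 1.563, 1.479]
force: [0.1, -0.1, 0.0]
width: 49.8
```

Run:
```python
from h import *
for i in range(1): tell()
T=foot(-23.5)-23.4*hv(RA); T[2]=87;plan(T,RA)
```

```text
t2.33 tcp [598.2 -20.9 122.7] jaw az -9.9 tilt x [ 0.001  0.008 -1.   ] w 49.8 F [ 0.1 -0.1  0. ] T [-0.04  0.01  0.02] q [-0.22  0.72  0.34  1.77 -0.35  0.71  0.14]
n 1 daz -0.5
[35.6, -6.5, 1.4, np.float64(0.5)]
```

apply_moves --targets '[[[0,-6.5,1.4],0.5,50],[[0,0,0],0,50]]'

```text
clock: 2.58
eef_pos: [599.3, -26.4, 124.9]
tool_rot: [1.352, 1.561, 1.173]
force: [0.3, -0.4, -0.3]
width: 49.8
```

Run:
```python
from h import *
tell()
T=foot(-23.5)-23.4*hv(RA); T[2]=87;plan(T,RA)
```

```text
t2.58 tcp [599.3 -26.4 124.9] jaw az -10.3 tilt x [ 0.004  0.009 -1.   ] w 49.8 F [ 0.3 -0.4 -0.3] T [-0.04  0.04 -0.05] q [-0.21  0.71  0.34  1.77 -0.35  0.72  0.15]
n 1 daz -0.1
[37.9, -1.3, -0.7, np.float64(0.1)]
```

apply_moves --targets '[[[0,0,0],0,50],[[0,0,0],0,50]]'

```text
clock: 2.82
eef_pos: [600.0, -26.4, 126.1]
tool_rot: [1.176, 1.56, 0.996]
force: [0.6, -0.1, 0.1]
width: 49.9
```

Run:
```python
from h import *
tell()
T=foot(-23.5)-23.4*hv(RA); T[2]=87;plan(T,RA)
```

```text
t2.83 tcp [600.  -26.4 126.1] jaw az -10.3 tilt x [ 0.006  0.009 -1.   ] w 49.9 F [ 0.6 -0.1  0.1] T [-0.01  0.02  0.01] q [-0.21  0.71  0.34  1.77 -0.35  0.72  0.15]
n 1 daz -0.1
[39.1, -1.5, -1.5, np.float64(0.1)]
```

apply_moves --targets '[[[20,-1,-1.5],0,50],[[18,0,-1],0,50]]'

```text
clock: 3.08
eef_pos: [599.4, -26.6, 89.2]
tool_rot: [0.888, 1.557, 0.709]
force: [0.2, 0.1, -0.0]
width: 49.8
```

Run:
```python
from h import *
p,az,R=tell()
T=foot(-23.5)-23.4*hv(RA); T[2]=87;plan(T,RA)
n='side'
p,d=eyes.get_image(n); np.savez(f"pics/{n}2.npz",p=p,d=d); 
u,v=proj(n,[600,-30,110]).astype(int); crop(p,u-75,v-60,u+75,v+60,5,f'pics/{n}2.png')
tell()
```

```text
t3.08 tcp [599.4 -26.6  89.2] jaw az -10.3 tilt x [ 0.01   0.009 -1.   ] w 49.8 F [ 0.2  0.1 -0. ] T [-0.03  0.03 -0.01] q [-0.19  0.76  0.31  1.8  -0.38  0.64  0.17]
n 1 daz -0.1
[2.2, -0.8, -0.8, np.float64(0.1)]
t3.12 tcp [597.9 -26.4  87.1] jaw az -10.3 tilt x [ 0.007  0.009 -1.   ] w 50.1 F [-1.   0.4 -1.1] T [0.03 0.02 0.02] q [-0.19  0.76  0.31  1.8  -0.38  0.63  0.17]
```

View pics/side2.png

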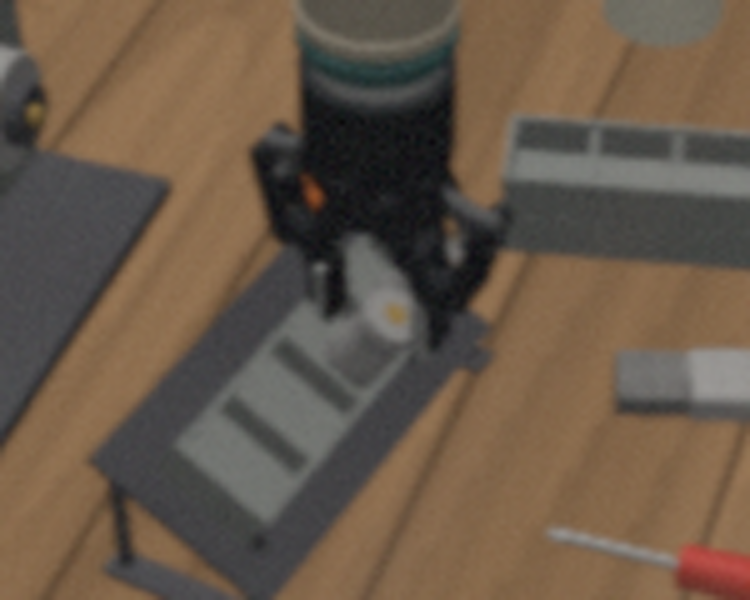

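Fingers at crop (330,305) and (438,340) straddle the roller at (395,313). I'll close gradually.

apply_moves --targets '[[[0,-0.5,0],0,44],[[0,0,0],0,41]]'

```text
clock: 3.38
eef_pos: [598.3, -27.2, 87.5]
tool_rot: [1.059, 1.559, 0.879]
force: [0.6, -0.2, -0.6]
width: 41.1
```

apply_moves --targets '[[[-4,0,0],0,39],[[-4,0,0.5],0,37],[[-4,0,0.5],0,35]]'

```text
clock: 3.75
eef_pos: [599.6, -27.5, 101.3]
tool_rot: [0.984, 1.559, 0.804]
force: [-0.1, -0.9, -0.8]
width: 35.6
```

Run:
```python
from h import *
tell()
n='side'
p,d=eyes.get_image(n); np.savez(f"pics/{n}3.npz",p=p,d=d); 
u,v=proj(n,[600,-30,110]).astype(int); crop(p,u-75,v-60,u+75,v+60,5,f'pics/{n}3.png')
```

```text
t3.75 tcp [599.6 -27.5 101.3] jaw az -10.3 tilt x [ 0.008  0.009 -1.   ] w 35.6 F [-0.1 -0.9 -0.8] T [ 0.    0.09 -0.  ] q [-0.19  0.74  0.32  1.79 -0.37  0.66  0.16]
```

View pics/side3.png

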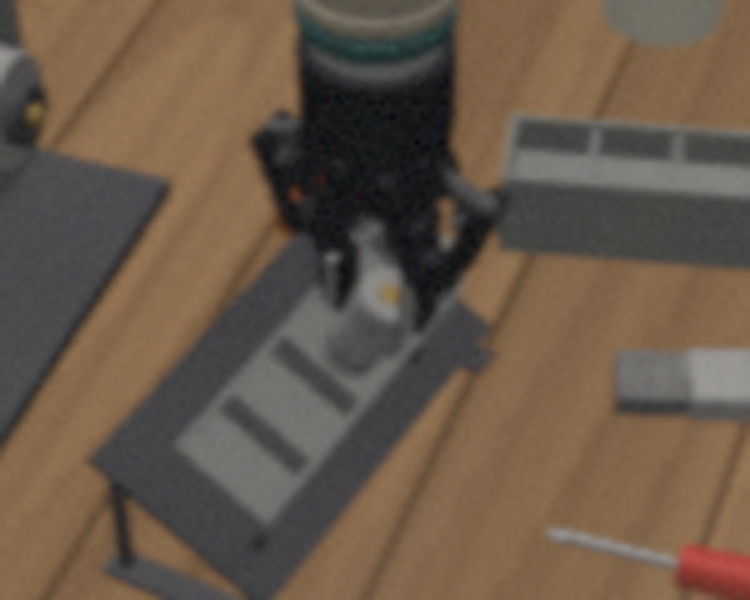

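The roller (crop 375,320) is swinging upright between the pads. Next I close fully and lift.

apply_moves --targets '[[[-4,0,0.5],0,30],[[-4,0,0.5],0,20],[[-8,0,0.5],0,20],[[-30,0,0],0,20],[[-30,0,0],0,20]]'

```text
clock: 4.42
eef_pos: [599.1, -28.3, 178.9]
tool_rot: [1.305, 1.561, 1.125]
force: [1.3, 0.4, -0.9]
width: 33.4
```

Run:
```python
from h import *
tell()
n='side'
p,d=eyes.get_image(n); np.savez(f"pics/{n}4.npz",p=p,d=d); 
u,v=proj(n,[600,-30,150]).astype(int); crop(p,u-75,v-60,u+75,v+60,5,f'pics/{n}4.png')
```

```text
t4.42 tcp [599.1 -28.3 178.9] jaw az -10.3 tilt x [ 0.004  0.009 -1.   ] w 33.4 F [ 1.3  0.4 -0.9] T [ 0.02 -0.03  0.03] q [-0.23  0.64  0.38  1.73 -0.32  0.83  0.12]
```

View pics/side4.png

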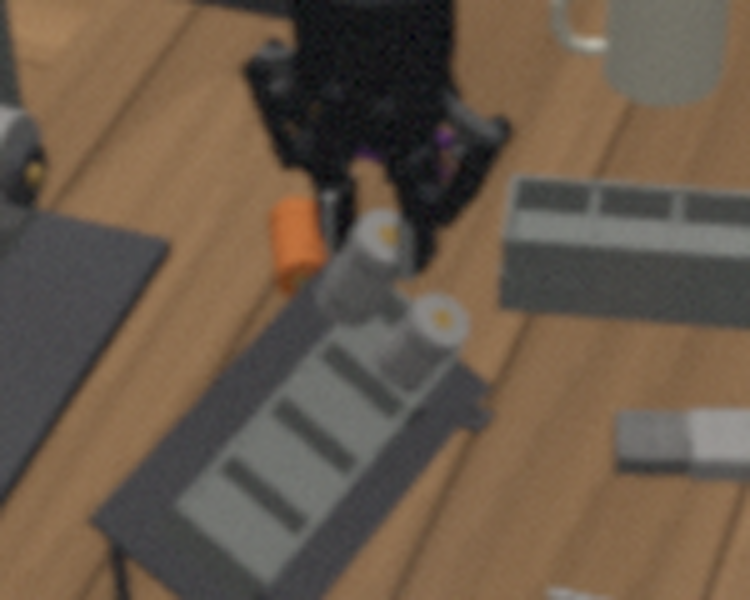

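```bash
cat >> h.py <<'E'
def held(k,n='side'):
    s,R,p=state(); a=np.load(f'pics/{n}{k}.npz'); W=cloud(n,a['d']).reshape(-1,3)
    if n=='side': W=W+np.array([1.8,1.9,-.8])
    L=(W-p)@R; return L,p,R
E
python3 - <<'E'
from h import *
L,p,R=held(4); m=(abs(L[:,1])<25)&(abs(L[:,2])<40)&(L[:,0]<60)&(L[:,0]>-50); L=L[m]
for lo in range(-48,60,4):
    k=L[(L[:,0]>=lo)&(L[:,0]<lo+4)]
    if len(k): print(lo,len(k),'y',np.percentile(k[:,1],[3,97]).round(1),'z',np.percentile(k[:,2],[3,50,97]).round(1))
E
```

```text
-48 39 y [-8.3 14.4] z [-35.4 -20.8  33.6]
-44 22 y [-8.2 15.8] z [-36.6  16.3  26.6]
-40 18 y [-7.8 13.9] z [-32.6  16.8  36.8]
-36 16 y [-6.2 12.8] z [-31.5  16.3  22.5]
-32 21 y [-5.7 12.2] z [-31.2  15.3  23.3]
-28 22 y [-7. 14.] z [-32.5  15.   23.2]
-24 22 y [-4.4 12.7] z [-32.8 -23.6  23.1]
-20 36 y [-8.1 12.8] z [-32.7   2.9  25.3]
-16 54 y [-12.3  15.2] z [-31.6  -2.5  19.9]
-12 48 y [-5.1 14.9] z [-31.4  -6.6  21.7]
-8 33 y [-1.8 16.2] z [-30.7  -2.6  20.6]
-4 20 y [-1.1 13.8] z [-26.   -8.4  18.8]
0 24 y [ 4.4 16.2] z [-24.7  -1.4  19.5]
4 13 y [ 6.7 16.2] z [-12.    3.2  15.9]
8 11 y [ 5.6 15.5] z [-11.6  -2.4  16.6]
12 13 y [ 2.8 15.2] z [-10.6  -1.3  15.2]
16 20 y [ 3.5 15.8] z [-7.6  8.1 21.2]
20 15 y [ 1.7 15.3] z [-5.2  5.7 25.9]
24 14 y [-0.2 16.1] z [-6.9  7.9 23.8]
28 17 y [ 3.  15.8] z [-2.8  9.4 25.5]
32 13 y [ 3.6 15.6] z [-0.6 11.5 27.6]
36 11 y [ 0.3 14.5] z [-1.7 10.5 23.8]
40 8 y [ 3.4 15.9] z [ 3.3 12.1 18.5]
44 3 y [ 4.6 10.5] z [3.9 5.9 8.6]
```

```bash
cat >> h.py <<'E'
from scipy.optimize import least_squares
def cyl(L,x0=2,x1=42,th0=0.3,z0=5):
    q=L[(L[:,0]>x0)&(L[:,0]<x1)&(abs(L[:,1])<22)&(abs(L[:,2])<36)]
    def f(p): # axis z=p0+p1*(x), y=p2+p3*x
        P=np.array([0,p[2],p[0]]); D=np.array([1,p[3],p[1]]); D=D/np.linalg.norm(D)
        return np.linalg.norm(np.cross(q-P,D),axis=1)-16
    r=least_squares(f,[z0,th0,0,0],loss='soft_l1',f_scale=1); 
    print('axis z=%.1f+%.3f x  y=%.1f+%.3f x'%(r.x[0],r.x[1],r.x[2],r.x[3]),'rms',np.sqrt(np.mean(np.clip(r.fun,-3,3)**2)).round(2),len(q)); return r.x
E
python3 - <<'E'
from h import *
L,p,R=held(4); cyl(L); cyl(L,4,36)
E
```

```text
axis z=-1.1+0.472 x  y=-1.5+-0.004 x rms 1.2 139
axis z=-0.8+0.462 x  y=-1.6+0.005 x rms 1.16 116
```

```bash
cat >> h.py <<'E'
BO=np.array([540.2,290.9,0]); BA=77.8
P1=BO+73.5*hv(BA-90); P2=BO-73.5*hv(BA-90)
SO=np.array([499.8,-255.0,0]); SA=-77.6
E
python3 - <<'E'
from h import *
tell(); T=P1-18.4*hv(BA); T[2]=180; print(P1,P2,T); plan(T,BA,rs=9)
E
```

```text
t4.47 tcp [601.5 -28.8 183. ] jaw az -10.3 tilt x [ 0.011  0.009 -1.   ] w 33.7 F [ 0.4 -0.8  0.9] T [-0.04 -0.05  0.03] q [-0.23  0.64  0.38  1.72 -0.32  0.83  0.12]
[612.04006823 275.36762746   0.        ] [468.35993177 306.43237254   0.        ] [608.15169198 257.38317501 180.        ]
n 10 daz 88.1
[0.6, 28.3, -4.5, np.float64(-8.8)]
[0.6, 28.6, -0.1, np.float64(-8.8)]
[0.6, 28.3, 4.3, np.float64(-8.8)]
[0.6, 27.3, 8.6, np.float64(-8.8)]
[0.6, 25.7, 12.7, np.float64(-8.8)]
[0.6, 23.4, 16.4, np.float64(-8.8)]
[0.6, 20.6, 19.8, np.float64(-8.8)]
[0.6, 17.3, 22.8, np.float64(-8.8)]
[0.6, 13.7, 25.2, np.float64(-8.8)]
[0.6, 9.6, 26.9, np.float64(-8.8)]
```

apply_moves --targets '[[[0,28,-4.5],-8.8,20],[[0,28.5,0],-8.8,20],[[0,28,4.5],-8.8,20],[[0,27,8.5],-8.8,20],[[0,25.5,12.5],-8.8,20],[[0,23.5,16.5],-8.8,20],[[0,20.5,20],-8.8,20],[[0,17.5,23],-8.8,20],[[0,13.5,25],-8.8,20],[[0,9.5,27],-8.8,20]]'

```text
clock: 5.72
eef_pos: [604.8, 259.7, 187.3]
tool_rot: [-1.111, 1.554, 0.287]
force: [-0.0, -0.6, -1.4]
width: 33.5
```

Run:
```python
from h import *
tell(); T=P1-18.4*hv(BA); T[2]=80;  plan(T,BA,rs=9)
for n in("top","side"):
    p,d=eyes.get_image(n); np.savez(f"pics/{n}5.npz",p=p,d=d)
u,v=proj('side',[610,270,120]).astype(int); crop(p,u-75,v-60,u+75,v+60,5,f'pics/side5.png')
L,p,R=held(5); cyl(L,4,36)
```

```text
t5.72 tcp [604.8 259.7 187.3] jaw az 80.1 tilt x [ 0.016  0.005 -1.   ] w 33.5 F [-0.  -0.6 -1.4] T [-0.03  0.03  0.01] q [-0.43  0.68 -0.04  1.55  0.03  0.89  0.92]
n 2 daz -2.3
[53.7, -1.1, -1.2, np.float64(1.2)]
[53.7, -1.1, -1.2, np.float64(1.2)]
axis z=5.1+0.468 x  y=-3.5+0.020 x rms 1.18 201
```

View pics/side5.png

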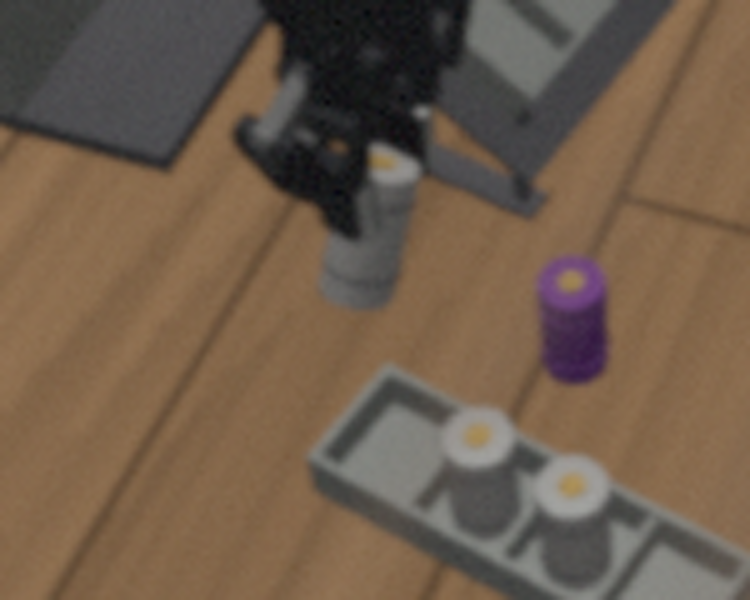

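apply_moves --targets '[[[54,-2,-3],1.2,20],[[46,0,0],1,20],[[0,0,0],0,20]]'

```text
clock: 6.2
eef_pos: [608.4, 259.9, 86.3]
tool_rot: [-0.944, 1.551, 0.412]
force: [0.4, -0.2, -0.1]
width: 33.7
```

Run:
```python
from h import *
tell(); T=P1-18.4*hv(BA); T[2]=60;  plan(T,BA,rs=9)
for n in("top","side"):
    p,d=eyes.get_image(n); np.savez(f"pics/{n}6.npz",p=p,d=d)
    u,v=proj(n,[610,270,60]).astype(int); crop(p,u-75,v-60,u+75,v+60,5,f'pics/{n}6.png')
tell();L,p,R=held(6); cyl(L,4,20)
```

```text
t6.20 tcp [608.4 259.9  86.3] jaw az 77.7 tilt x [ 0.019  0.008 -1.   ] w 33.7 F [ 0.4 -0.2 -0.1] T [-0.04  0.04  0.02] q [-0.43  0.8  -0.03  1.62  0.03  0.7   0.88]
n 1 daz 0.1
[26.3, 0.2, -2.8, np.float64(-0.1)]
t6.30 tcp [611.5 261.3  90.3] jaw az 77.7 tilt x [ 0.026  0.011 -1.   ] w 33.9 F [ 0.8 -0.6 -0.4] T [ 0.    0.02 -0.01] q [-0.43  0.8  -0.03  1.62  0.03  0.7   0.89]
axis z=3.1+0.372 x  y=-3.4+0.092 x rms 1.28 83
```

View pics/side6.png

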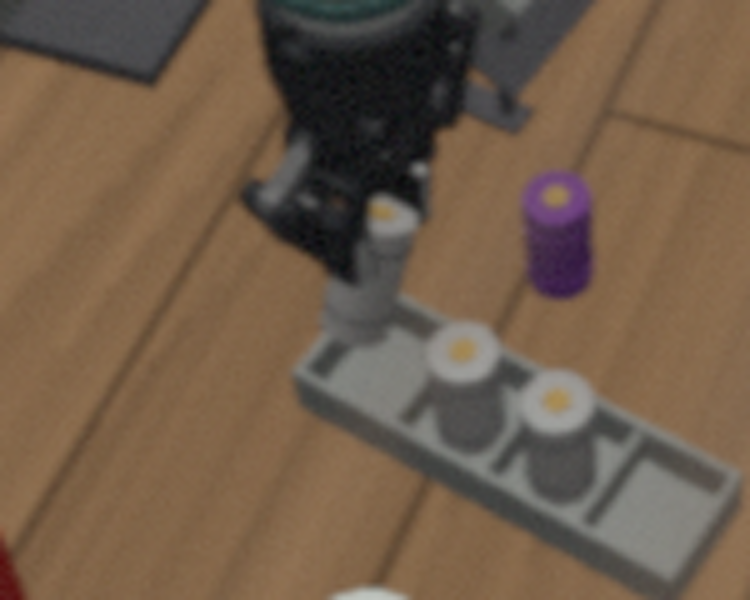

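View pics/top6.png

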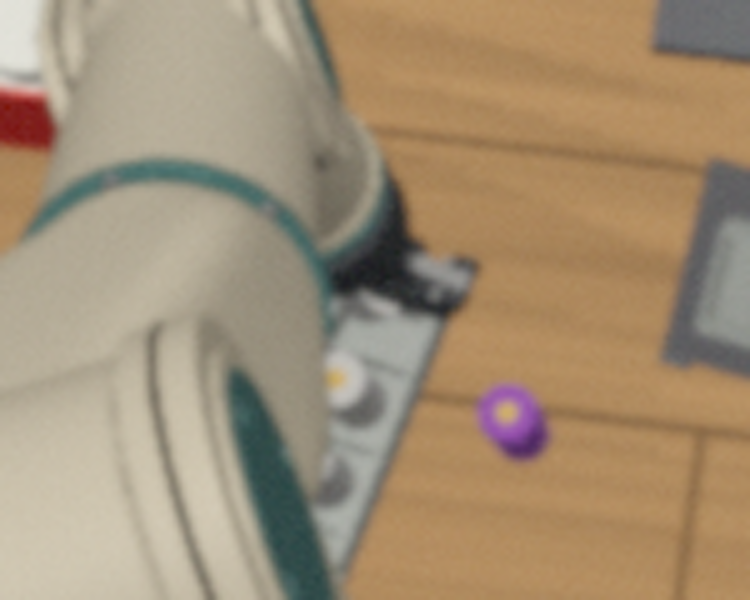

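Run:
```python
from h import *
tell(); T=P1-20*hv(BA)+2.5*hv(BA+90); T[2]=58;  plan(T,BA,rs=9)
```

```text
t6.30 tcp [611.5 261.3  90.3] jaw az 77.7 tilt x [ 0.026  0.011 -1.   ] w 33.9 F [ 0.8 -0.6 -0.4] T [ 0.    0.02 -0.01] q [-0.43  0.8  -0.03  1.62  0.03  0.7   0.89]
n 1 daz 0.1
[32.1, 5.7, -6.6, np.float64(-0.1)]
```

apply_moves --targets '[[[16,6,-6.5],0,20],[[14,0,0],0,20]]'

```text
clock: 6.55
eef_pos: [609.5, 257.7, 65.8]
tool_rot: [-0.945, 1.532, 0.41]
force: [-0.3, -0.9, -1.0]
width: 33.5
```

Run:
```python
from h import *
T=P1-20*hv(BA)+2.5*hv(BA+90); T[2]=58; tell(); plan(T,BA,rs=9)
n='side'
p,d=eyes.get_image(n); np.savez(f"pics/{n}7.npz",p=p,d=d)
u,v=proj(n,[610,270,40]).astype(int); crop(p,u-75,v-60,u+75,v+60,5,f'pics/{n}7.png')
tell();
```

```text
t6.55 tcp [609.5 257.7  65.8] jaw az 77.7 tilt x [ 0.036  0.016 -0.999] w 33.5 F [-0.3 -0.9 -1. ] T [-0.05  0.05 -0.04] q [-0.43  0.83 -0.02  1.65  0.03  0.63  0.88]
n 1 daz 0.1
[7.6, 4.0, -2.4, np.float64(-0.1)]
t6.60 tcp [609.4 257.9  64.2] jaw az 77.7 tilt x [ 0.035  0.016 -0.999] w 33.9 F [ 0.3  0.8 -1.3] T [-0.06 -0.03  0.01] q [-0.43  0.83 -0.02  1.65  0.03  0.63  0.88]
```

View pics/side7.png

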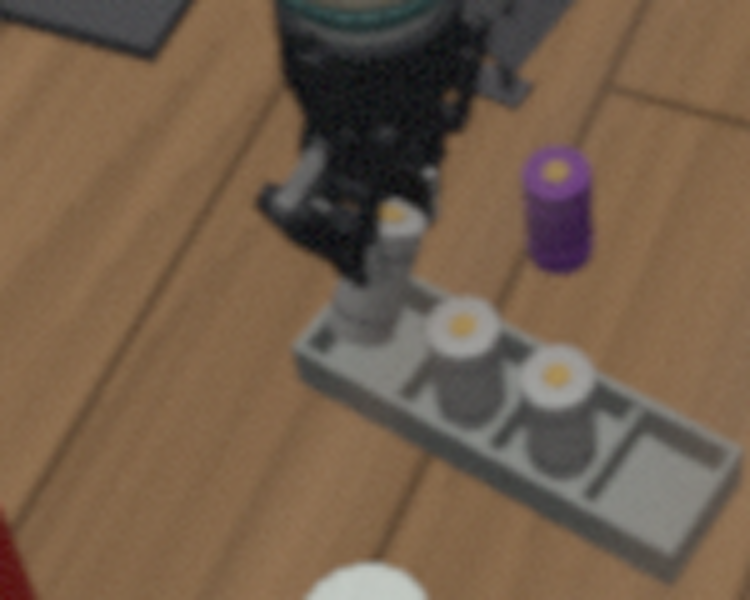

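apply_moves --targets '[[[6,3.5,-2.5],0,20],[[5,0,0],0,20]]'

```text
clock: 6.85
eef_pos: [607.4, 257.2, 54.5]
tool_rot: [-0.936, 1.528, 0.419]
force: [-0.2, -0.1, -0.4]
width: 33.7
```

Run:
```python
from h import *
T=P1-20*hv(BA)+2.5*hv(BA+90); T[2]=52; tell(); plan(T,BA,rs=9)
n='side'
p,d=eyes.get_image(n); np.savez(f"pics/{n}8.npz",p=p,d=d)
pts=np.array([P1+a*26*hv(BA)+b*22.5*hv(BA-90)+[0,0,4] for a,b in((-1,-1),(-1,1),(1,1),(1,-1))])-[1.8,1.9,0]
px=proj(n,pts); u,v=proj(n,[610,270,30]).astype(int)
crop(p,u-50,v-40,u+50,v+40,8,f'pics/{n}8.png'); print(((px-[u-50,v-40])*8).round())
tell();
```

```text
t6.85 tcp [607.4 257.2  54.5] jaw az 77.7 tilt x [ 0.039  0.017 -0.999] w 33.7 F [-0.2 -0.1 -0.4] T [-0.04  0.03  0.04] q [-0.43  0.84 -0.02  1.66  0.03  0.6   0.88]
n 1 daz 0.1
[2.4, 1.9, -1.3, np.float64(-0.1)]
[[522. 358.]
 [396. 291.]
 [287. 421.]
 [415. 492.]]
t6.90 tcp [607.5 257.3  54. ] jaw az 77.7 tilt x [ 0.039  0.017 -0.999] w 33.9 F [ 0.7  0.4 -1.6] T [-0.03  0.04 -0.02] q [-0.43  0.84 -0.02  1.66  0.03  0.6   0.88]
```

View pics/side8.png

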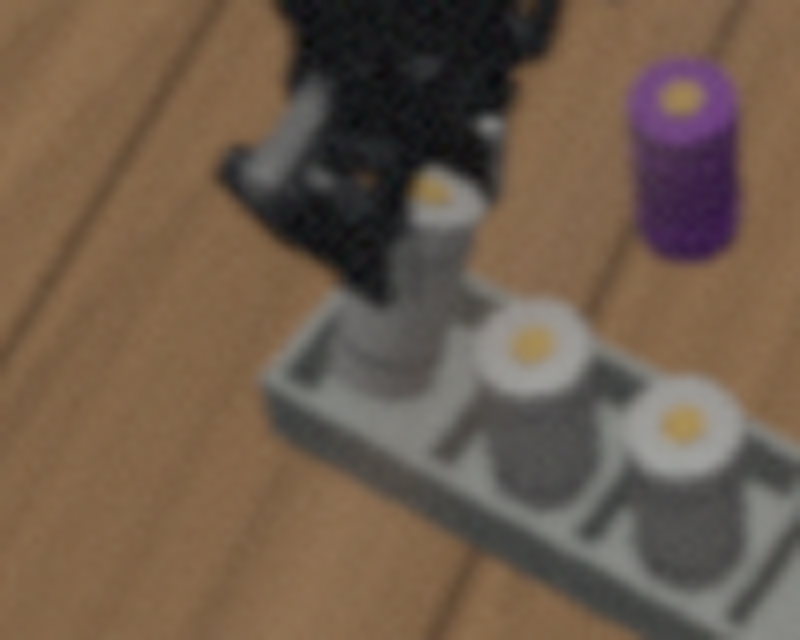

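apply_moves --targets '[[[2.5,1,0],0,20]]'

```text
clock: 7.02
eef_pos: [607.0, 257.7, 51.7]
tool_rot: [-0.935, 1.528, 0.421]
force: [-0.5, 0.3, -0.8]
width: 33.8
```

apply_moves --targets '[[[2.5,0,0],0,20]]'

```text
clock: 7.15
eef_pos: [607.1, 257.9, 49.1]
tool_rot: [-0.933, 1.528, 0.423]
force: [0.3, 0.1, -1.4]
width: 33.9
```

apply_moves --targets '[[[2,0,0],0,20]]'

```text
clock: 7.28
eef_pos: [607.7, 258.0, 47.6]
tool_rot: [-0.94, 1.527, 0.416]
force: [-1.3, -2.7, 9.9]
width: 33.7
```

apply_moves --targets '[[[-0.5,0,2],0,37],[[0,0,4],0,40],[[0,0,4],0,40]]'

```text
clock: 7.65
eef_pos: [610.6, 268.3, 49.0]
tool_rot: [-0.942, 1.525, 0.413]
force: [0.4, 0.5, 0.6]
width: 39.9
```

```bash
cat >> h.py <<'E'
def snap(k,c,half=(50,40),s=8,n='side'):
    p,d=eyes.get_image(n); np.savez(f"pics/{n}{k}.npz",p=p,d=d)
    u,v=proj(n,c).astype(int); crop(p,u-half[0],v-half[1],u+half[0],v+half[1],s,f'pics/{n}{k}.png')
E
python3 - <<'E'
from h import *
tell(); snap(9,[610,270,30]);
E
```

```text
t7.65 tcp [610.6 268.3  49. ] jaw az 77.7 tilt x [ 0.042  0.018 -0.999] w 39.9 F [0.4 0.5 0.6] T [0.04 0.05 0.02] q [-0.44  0.85 -0.02  1.64  0.03  0.6   0.87]
```

View pics/side9.png

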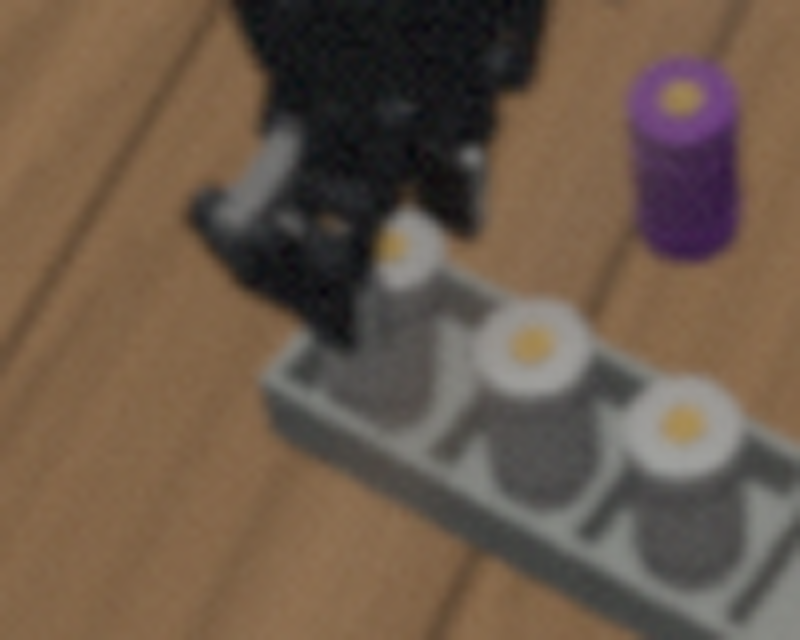

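apply_moves --targets '[[[0,0,4],0,41],[[0,0,4],0,42]]'

```text
clock: 7.95
eef_pos: [612.3, 277.7, 49.1]
tool_rot: [-0.926, 1.525, 0.43]
force: [-0.4, -1.2, -0.0]
width: 42.2
```

Run:
```python
from h import *
tell(); snap(10,[610,270,30]);
```

```text
t7.95 tcp [612.3 277.7  49.1] jaw az 77.7 tilt x [ 0.042  0.019 -0.999] w 42.2 F [-0.4 -1.2 -0. ] T [-0.05  0.13 -0.02] q [-0.46  0.86 -0.02  1.63  0.03  0.61  0.86]
```

View pics/side10.png

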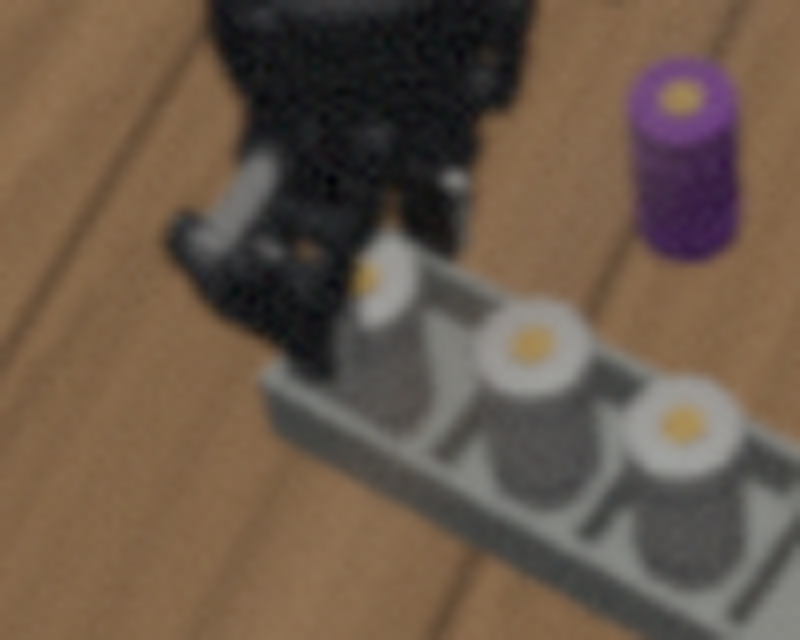

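apply_moves --targets '[[[0,0,-1],0,48],[[0,0,0],0,56],[[-15,0,0],0,60],[[-50,0,0],0,60],[[-50,0,0],0,60]]'

```text
clock: 8.62
eef_pos: [604.7, 273.2, 164.0]
tool_rot: [-0.935, 1.533, 0.421]
force: [0.9, -0.7, 0.1]
width: 60.3
```

Run:
```python
from h import *
tell(); snap(11,[610,270,30]);
```

```text
t8.62 tcp [604.7 273.2 164. ] jaw az 77.7 tilt x [ 0.034  0.015 -0.999] w 60.3 F [ 0.9 -0.7  0.1] T [ 0.03  0.03 -0.01] q [-0.45  0.7  -0.02  1.58  0.02  0.82  0.87]
```

View pics/side11.png

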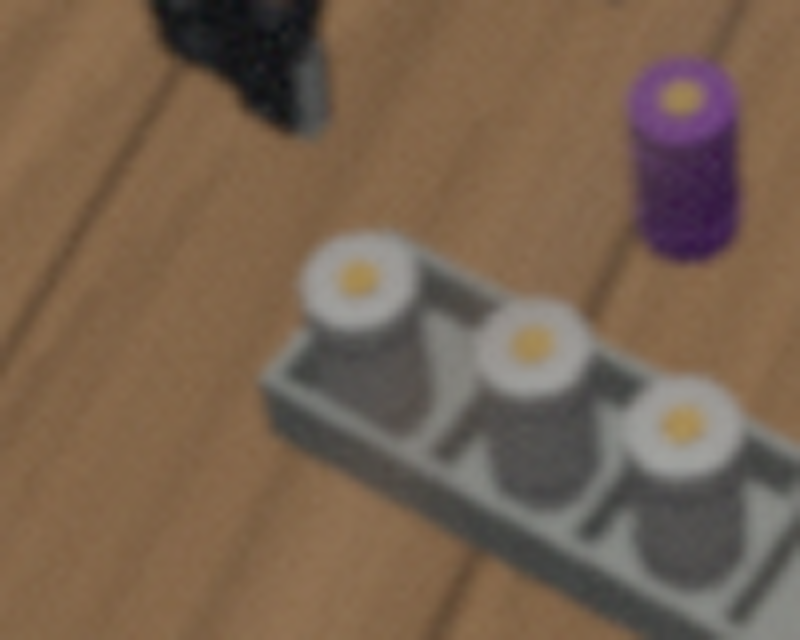

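```bash
cat >> h.py <<'E'
def topcheck(W,c,off=np.array([0,0,0])):
    q=W.reshape(-1,3)+off; q=q[np.hypot(q[:,0]-c[0],q[:,1]-c[1])<34]; q=q[(q[:,2]>8)&(q[:,2]<75)]
    t=q[q[:,2]>52]; m=np.median(t,0)
    def f(p): 
        P=np.array([p[0],p[1],30]); D=np.array([p[2],p[3],1.]); D/=np.linalg.norm(D); s=q[(q[:,2]>30)&(q[:,2]<56)]
        return np.linalg.norm(np.cross(s-P,D),axis=1)-16
    r=least_squares(f,[c[0],c[1],0,0],loss='soft_l1',f_scale=1); D=r.x
    print('top med',m.round(1),'n',len(t),'axis@30',D[:2].round(1),'tilt deg',np.degrees(D[2:]).round(1))
    A=np.c_[t[:,:2]-m[:2],np.ones(len(t))]; z=t[:,2]; k=np.ones(len(z),bool)
    for _ in range(5):
        s=np.linalg.lstsq(A[k],z[k],rcond=None)[0]; k=abs(A@s-z)<1.5
    print('  top plane slope deg',np.degrees(s[:2]).round(1),'z',s[2].round(1),k.sum())
E
python3 - <<'E'
from h import *
W=cloud('side',np.load('pics/side11.npz')['d'])
for c in ((610,275),(564,286),(516,296)): topcheck(W,c,np.array([1.8,1.9,-.8]))
E
```

```text
top med [615.2 284.4  63.1] n 185 axis@30 [618.  280.4] tilt deg [-1.5  0.2]
  top plane slope deg [ 1.1 -7.6] z 62.5 76
top med [562.  288.5  63.5] n 184 axis@30 [564.2 285.3] tilt deg [ 0.2 -1. ]
  top plane slope deg [ 2.9 -7.6] z 62.6 86
top med [515.  298.5  63.3] n 199 axis@30 [516.  295.5] tilt deg [1.2 0.2]
  top plane slope deg [ 0.5 -5.1] z 63.0 85
```

Run:
```python
from rackfit import *
for nm in('top','side'):
    p,d=eyes.get_image(nm); np.savez(f'pics/{nm}12.npz',p=p,d=d); W=cloud(nm,d)
    if nm=='side': W=W+np.array([1.8,1.9,0])
    q=reg(W,540,740,-150,140,15,140); 
    x,c,n=fitrack(q,np.radians(-10.4),-264.3); print(nm,np.degrees(x[0]),x[1:],c,n)
    F=frame(x[0]); L=(q-x[1:])@F.T
    t=L[(L[:,2]>60)&(L[:,2]<68)]; print(len(t),np.median(t,0),t.mean(0)@F+x[1:])
tell(); 
crop(np.load('pics/top12.npz')['p'],180,110,460,290,2.8,'pics/top12.png')
```

```text
top -10.28961180376097 [636.52978911  -9.0711284   55.6221618 ] 1519.9843649924821 357
106 [ -9.76843156 -74.1762834   64.19650952] [583.37845357 -74.90550878 106.36440169]
side -10.393520872026116 [636.87686546 -11.4009713   55.84923497] 1350.7575648311852 270
95 [-10.79995592 -69.23467055  63.64306562] [583.3351285  -73.38465159 105.27306751]
t8.78 tcp [607.1 274.3 166.6] jaw az 77.7 tilt x [ 0.041  0.019 -0.999] w 60.1 F [ 0.3  0.3 -0.1] T [-0.04  0.06 -0.01] q [-0.45  0.7  -0.02  1.58  0.02  0.82  0.87]
```

View pics/top12.png

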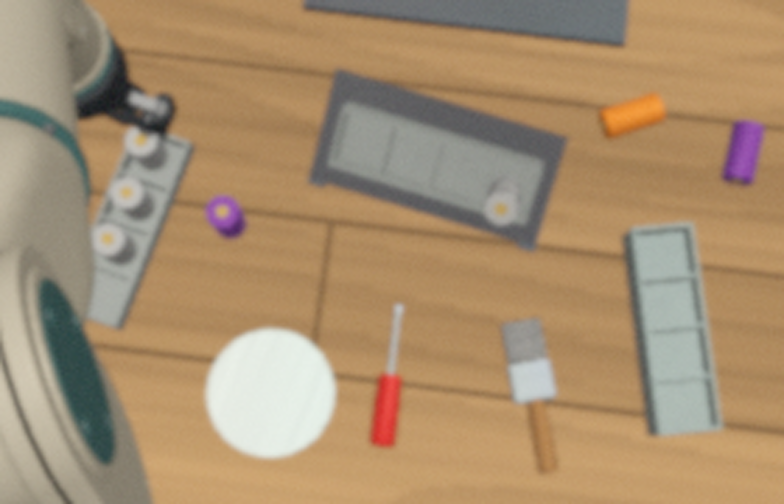

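Run:
```python
from h import *
F=foot(-72); T=F-22.5*hv(RA); T[2]=165; print(F,T); tell(); plan(T,RA,rs=9)
```

```text
[612.7784068  -79.18559104  52.86      ] [590.64804871 -75.12391028 165.        ]
t8.78 tcp [607.1 274.3 166.6] jaw az 77.7 tilt x [ 0.041  0.019 -0.999] w 60.1 F [ 0.3  0.3 -0.1] T [-0.04  0.06 -0.01] q [-0.45  0.7  -0.02  1.58  0.02  0.82  0.87]
n 10 daz -88.1
[-0.6, -5.8, -34.5, np.float64(8.8)]
[-0.6, -11.1, -33.2, np.float64(8.8)]
[-0.6, -16.0, -31.1, np.float64(8.8)]
[-0.6, -20.6, -28.3, np.float64(8.8)]
[-0.6, -24.7, -24.8, np.float64(8.8)]
[-0.6, -28.2, -20.7, np.float64(8.8)]
[-0.6, -31.0, -16.2, np.float64(8.8)]
[-0.6, -33.1, -11.2, np.float64(8.8)]
[-0.6, -34.5, -6.0, np.float64(8.8)]
[-0.6, -35.0, -0.7, np.float64(8.8)]
```

apply_moves --targets '[[[-2,-6,-34.5],8.8,48],[[-2,-11,-33],8.8,48],[[0,-16,-31],8.8,48],[[0,-20.5,-28],8.8,48],[[0,-24.5,-25],8.8,48],[[0,-28,-20.5],8.8,48],[[0,-31,-16],8.8,48],[[0,-33,-11],8.8,48],[[0,-34.5,-6],8.8,48],[[0,-35,-0.5],8.8,48]]'

```text
clock: 10.02
eef_pos: [577.4, -81.1, 158.5]
tool_rot: [0.836, 1.534, 0.61]
force: [0.2, 0.9, -0.1]
width: 47.9
```

Run:
```python
from h import *
F=foot(-72); T=F-22.5*hv(RA); T[2]=120;  tell(); plan(T,RA,rs=9)
```

```text
t10.03 tcp [577.4 -81.1 158.5] jaw az -12.9 tilt x [ 0.03   0.021 -0.999] w 47.9 F [ 0.2  0.9 -0.1] T [ 0.01 -0.04 -0.04] q [-0.12  0.64  0.36  1.82 -0.36  0.73  0.21]
n 1 daz 2.5
[39.0, 7.8, 10.6, np.float64(-2.5)]
```

apply_moves --targets '[[[10,8,11],-2.5,48],[[22,0,0],0,48]]'

```text
clock: 10.28
eef_pos: [591.2, -78.9, 126.9]
tool_rot: [0.719, 1.534, 0.533]
force: [-0.2, -0.0, -1.0]
width: 47.8
```

Run:
```python
from h import *
F=foot(-72); T=F-22.5*hv(RA); T[2]=85;  tell(); plan(T,RA,rs=9)
```

```text
t10.28 tcp [591.2 -78.9 126.9] jaw az -10.7 tilt x [ 0.031  0.019 -0.999] w 47.8 F [-0.2 -0.  -1. ] T [-0.01 -0.02  0.03] q [-0.11  0.69  0.33  1.8  -0.37  0.68  0.25]
n 1 daz 0.3
[41.9, 2.6, -2.4, np.float64(-0.3)]
```

apply_moves --targets '[[[15,2,-2],0,48],[[10,0,0],0,48]]'

```text
clock: 10.52
eef_pos: [589.4, -73.9, 99.1]
tool_rot: [0.809, 1.536, 0.627]
force: [-0.5, -0.3, 0.9]
width: 47.8
```

Run:
```python
from h import *
F=foot(-72); T=F-22.5*hv(RA); T[2]=85;  tell(); plan(T,RA,rs=9); snap(13,[590,-75,100],(75,60),5); tell(); plan(T,RA)
```

```text
t10.53 tcp [589.4 -73.9  99.1] jaw az -10.5 tilt x [ 0.028  0.02  -0.999] w 47.8 F [-0.5 -0.3  0.9] T [-0.07  0.03  0.04] q [-0.1   0.73  0.3   1.82 -0.39  0.62  0.27]
n 1 daz 0.1
[14.1, -1.4, 1.1, np.float64(-0.1)]
t10.57 tcp [588.7 -73.9  98.1] jaw az -10.5 tilt x [ 0.026  0.02  -0.999] w 48.1 F [-0.4  0.2 -1.1] T [-0.    0.04  0.02] q [-0.1   0.73  0.3   1.82 -0.39  0.62  0.27]
n 1 daz 0.1
[13.1, -1.2, 1.8, np.float64(-0.1)]
```

View pics/side13.png

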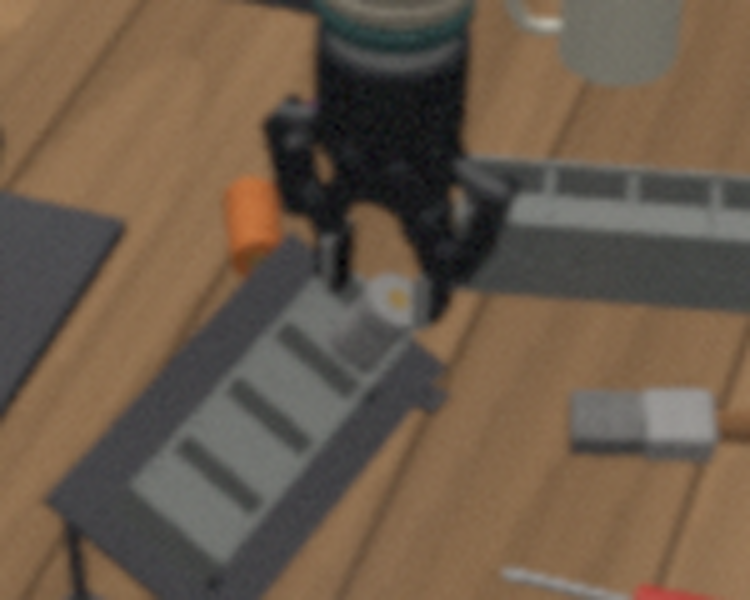

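apply_moves --targets '[[[8,-1,1.5],0,48],[[5,0,0.5],0,47]]'

```text
clock: 10.82
eef_pos: [591.5, -74.6, 84.8]
tool_rot: [0.822, 1.537, 0.641]
force: [0.4, -0.4, 0.6]
width: 46.8
```

Run:
```python
from h import *
F=foot(-72); T=F-22.5*hv(RA); T[2]=85;  tell(); plan(T,RA,rs=9)
```

```text
t10.82 tcp [591.5 -74.6  84.8] jaw az -10.4 tilt x [ 0.027  0.02  -0.999] w 46.8 F [ 0.4 -0.4  0.6] T [0.04 0.04 0.04] q [-0.09  0.75  0.29  1.82 -0.4   0.6   0.28]
n 1 daz 0.0
[-0.3, -0.6, -0.7, np.float64(-0.0)]
```

apply_moves --targets '[[[0,-0.5,-0.5],0,41],[[0,0,0],0,38]]'

```text
clock: 11.08
eef_pos: [590.9, -74.8, 85.0]
tool_rot: [0.834, 1.536, 0.652]
force: [-1.3, 0.4, 2.0]
width: 38.4
```

Run:
```python
from h import *
tell(); snap(14,[590,-75,100],(50,40),8)
```

```text
t11.07 tcp [590.9 -74.8  85. ] jaw az -10.4 tilt x [ 0.027  0.021 -0.999] w 38.4 F [-1.3  0.4  2. ] T [0.07 0.16 0.03] q [-0.09  0.75  0.29  1.82 -0.4   0.6   0.28]
```

View pics/side14.png

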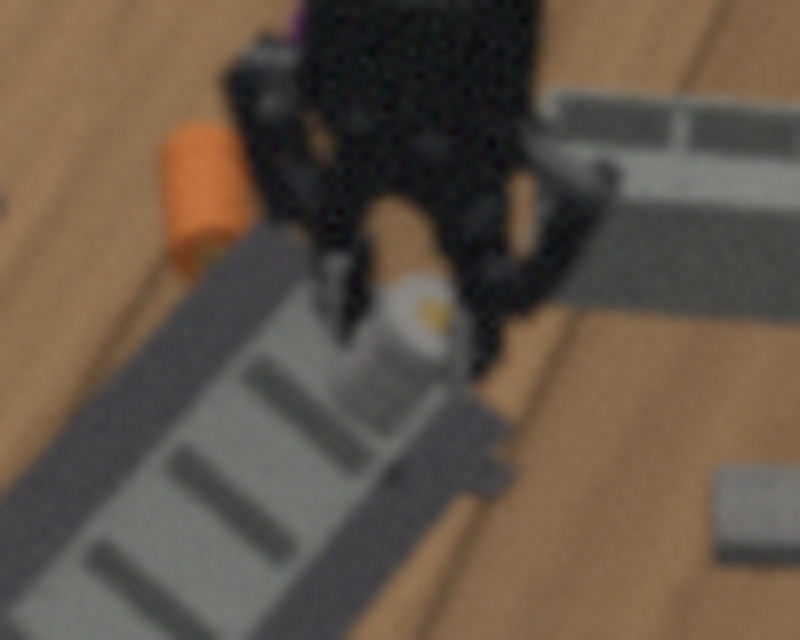

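apply_moves --targets '[[[-3,0,0.5],0,34],[[-4,0,0.5],0,28],[[-5,0,0.5],0,20],[[-8,0,0],0,20]]'

```text
clock: 11.62
eef_pos: [592.4, -76.2, 106.9]
tool_rot: [0.784, 1.535, 0.603]
force: [-0.2, 0.4, -1.2]
width: 34.5
```

Run:
```python
from h import *
tell(); snap(15,[590,-75,110],(50,40),8)
```

```text
t11.62 tcp [592.4 -76.2 106.9] jaw az -10.4 tilt x [ 0.029  0.02  -0.999] w 34.5 F [-0.2  0.4 -1.2] T [-0.06  0.03  0.03] q [-0.1   0.72  0.31  1.81 -0.39  0.64  0.27]
```

View pics/side15.png

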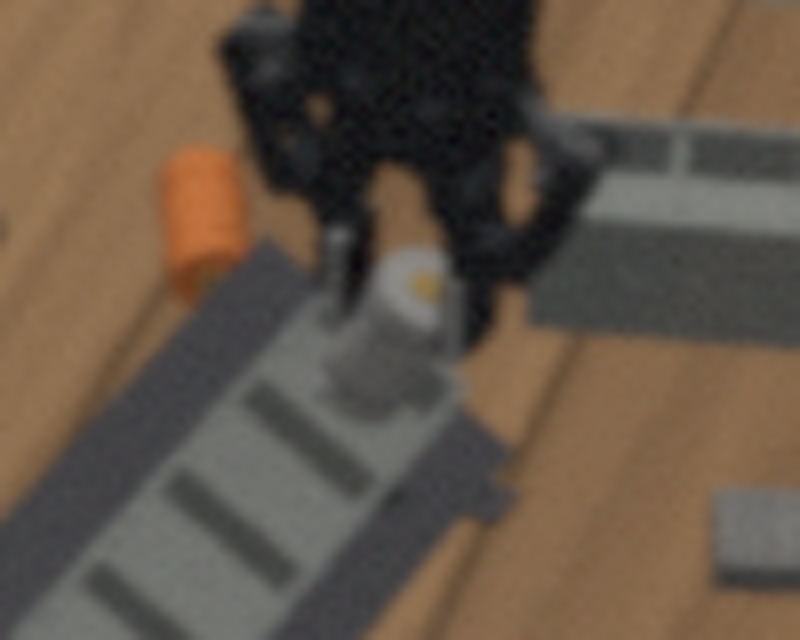

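apply_moves --targets '[[[-25,0,0],0,20],[[-40,0,0],0,20]]'

```text
clock: 11.92
eef_pos: [588.9, -77.1, 171.9]
tool_rot: [0.877, 1.539, 0.695]
force: [0.3, 0.4, -0.5]
width: 34.4
```

Run:
```python
from h import *
tell(); snap(16,[590,-75,150],(50,40),8); L,p,R=held(16); tell(); cyl(L,4,32); cyl(L,2,38)
t=L[(abs(L[:,1])<14)&(abs(L[:,2]+5)<14)&(L[:,0]<0)&(L[:,0]>-35)]; print(np.percentile(t[:,0],[3,20,50,80,97]))
from scipy.spatial.transform import Rotation
```

```text
t11.93 tcp [588.9 -77.1 171.9] jaw az -10.4 tilt x [ 0.025  0.02  -0.999] w 34.4 F [ 0.3  0.4 -0.5] T [-0.   -0.05  0.01] q [-0.13  0.63  0.36  1.77 -0.34  0.78  0.23]
t11.97 tcp [592.1 -78.2 177.7] jaw az -10.5 tilt x [ 0.034  0.019 -0.999] w 34.5 F [1.1 0.  3.2] T [-0.06 -0.05 -0.05] q [-0.13  0.63  0.37  1.76 -0.34  0.78  0.22]
axis z=-2.1+0.438 x  y=-1.3+-0.040 x rms 1.31 94
axis z=-1.6+0.410 x  y=-1.6+-0.019 x rms 1.34 130
[-19.3742261  -16.65164541 -13.77473513  -8.31932043  -2.69951695]
```

View pics/side16.png

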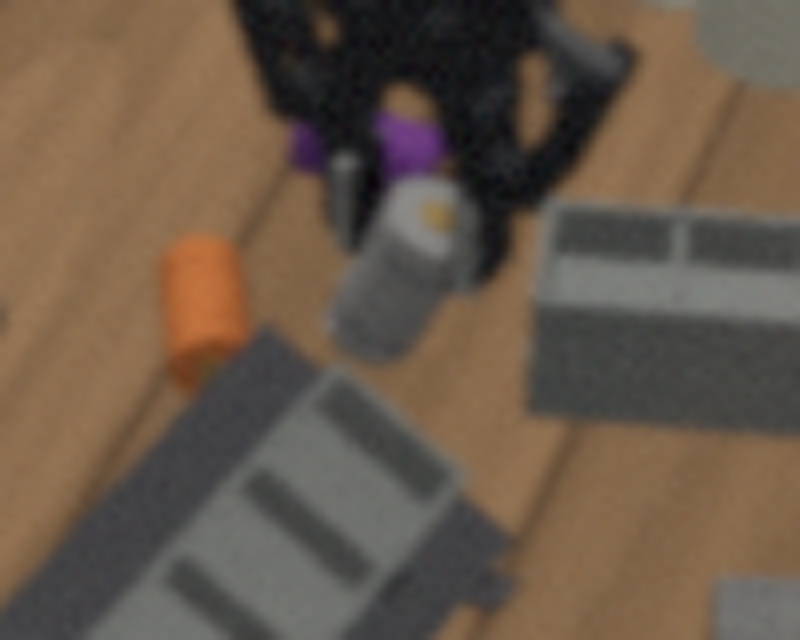

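Run:
```python
from h import *
W=cloud('top',np.load('pics/top0.npz')['d'])
for u,v in((211,253),(261,187),(277,250)): print(u,v,W[v,u].round())
T=P2-24*hv(BA)+5*hv(BA+90); T[2]=180; print(T); tell(); plan(T,BA,rs=9)
```

```text
211 253 [360. 287.  63.]
261 187 [552. 184.  62.]
277 250 [392. 121.  16.]
[458.40105718 284.03101506 180.        ]
t11.97 tcp [592.1 -78.2 177.7] jaw az -10.5 tilt x [ 0.034  0.019 -0.999] w 34.5 F [1.1 0.  3.2] T [-0.06 -0.05 -0.05] q [-0.13  0.63  0.37  1.76 -0.34  0.78  0.22]
n 10 daz 88.3
[0.0, 33.2, -19.7, np.float64(-8.8)]
[0.0, 35.8, -14.4, np.float64(-8.8)]
[0.0, 37.6, -8.7, np.float64(-8.8)]
[0.0, 38.5, -2.8, np.float64(-8.8)]
[0.0, 38.5, 3.1, np.float64(-8.8)]
[0.0, 37.6, 9.0, np.float64(-8.8)]
[0.0, 35.7, 14.6, np.float64(-8.8)]
[0.0, 33.1, 19.9, np.float64(-8.8)]
[0.0, 29.6, 24.8, np.float64(-8.8)]
[0.0, 25.5, 29.0, np.float64(-8.8)]
```

apply_moves --targets '[[[0,33,-19.5],-8.8,20],[[0,36,-14.5],-8.8,20],[[0,37.5,-8.5],-8.8,20],[[0,38.5,-3],-8.8,20],[[0,38.5,3],-8.8,20],[[0,37.5,9],-8.8,20],[[0,36,14.5],-8.8,20],[[0,33,20],-8.8,20],[[0,29.5,25],-8.8,20],[[0,25.5,29],-8.8,20]]'

```text
clock: 13.22
eef_pos: [452.1, 287.6, 182.1]
tool_rot: [-1.046, 1.522, 0.35]
force: [0.5, -0.4, -1.2]
width: 34.5
```

Run:
```python
from h import *
T=P2-24*hv(BA)+5*hv(BA+90); T[2]=90; tell(); plan(T,BA,rs=9)
```

```text
t13.22 tcp [452.1 287.6 182.1] jaw az 80.0 tilt x [ 0.046  0.017 -0.999] w 34.5 F [ 0.5 -0.4 -1.2] T [-0.04  0.02  0.03] q [-0.61  0.51 -0.02  1.93  0.04  0.65  0.73]
n 2 daz -2.2
[46.1, -1.5, -2.3, np.float64(1.1)]
[46.1, -1.5, -2.3, np.float64(1.1)]
```

apply_moves --targets '[[[46,-2.5,-4],1.1,20],[[44,0,0],1.1,20]]'

```text
clock: 13.48
eef_pos: [459.5, 291.7, 94.1]
tool_rot: [-0.916, 1.511, 0.448]
force: [0.4, -0.4, -1.6]
width: 34.9
```

```bash
cat >> h.py <<'E'
def poly(k,P,n='side',half=(50,40),s=8,c=None):
    pts=np.array([P+a*26*hv(BA)+b*22.5*hv(BA-90)+[0,0,4] for a,b in((-1,-1),(-1,1),(1,1),(1,-1))])-[1.8,1.9,0]
    px=proj(n,pts); u,v=proj(n,c).astype(int); print('pocket px',((px-[u-half[0],v-half[1]])*s).round().astype(int).tolist())
E
python3 - <<'E'
from h import *
T=P2-24*hv(BA)+5*hv(BA+90); T[2]=60; tell(); plan(T,BA,rs=9); snap(17,[468,300,40]); poly(17,P2,c=[468,300,40]); tell(); plan(T,BA)
L,p,R=held(17); cyl(L,4,32)
E
```

```text
t13.47 tcp [459.5 291.7  94.1] jaw az 78.2 tilt x [ 0.054  0.026 -0.998] w 34.9 F [ 0.4 -0.4 -1.6] T [-0.05  0.01 -0.01] q [-0.62  0.66 -0.01  1.99  0.04  0.44  0.7 ]
n 1 daz -0.4
[33.8, 1.1, -9.0, np.float64(0.4)]
pocket px [[527, 374], [389, 300], [287, 444], [428, 522]]
t13.53 tcp [456.8 290.9  89.1] jaw az 78.2 tilt x [ 0.047  0.022 -0.999] w 34.6 F [ 0.   0.2 -5.1] T [-0.07  0.12 -0.01] q [-0.62  0.66 -0.01  1.99  0.04  0.44  0.7 ]
n 1 daz -0.4
[29.0, -1.8, -7.3, np.float64(0.4)]
axis z=7.8+0.410 x  y=-6.1+-0.036 x rms 1.22 143
```

View pics/side17.png

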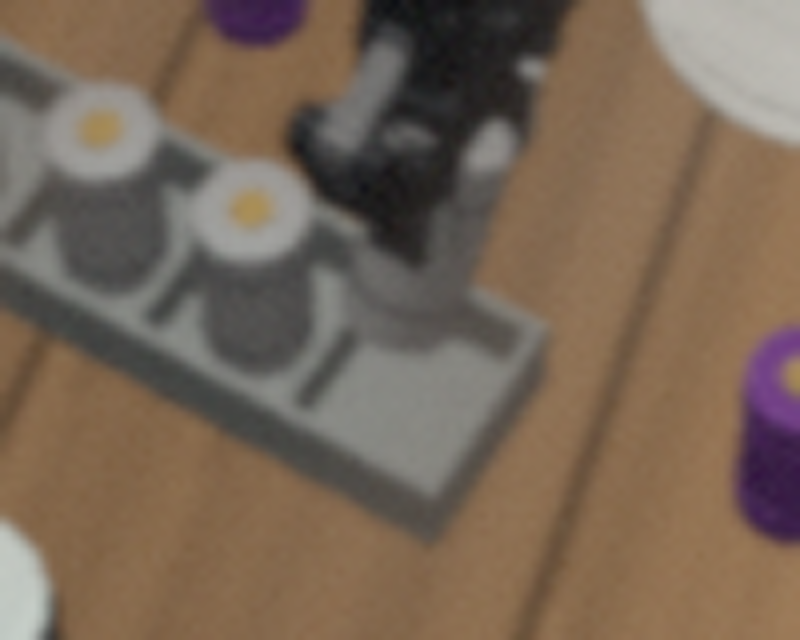

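Run:
```python
from h import *
T=P2-24*hv(BA)+7.5*hv(BA+90); T[2]=60; plan(T,BA)
```

```text
n 1 daz -0.4
[28.9, 0.7, -7.3, np.float64(0.4)]
```

apply_moves --targets '[[[16,1,-7],0.4,20],[[13,0,0],0,20]]'

```text
clock: 13.78
eef_pos: [455.9, 284.8, 59.4]
tool_rot: [-0.928, 1.52, 0.43]
force: [1.0, 0.1, -0.5]
width: 34.7
```

Run:
```python
from h import *
T=P2-24*hv(BA)+7.5*hv(BA+90); T[2]=52; tell(); plan(T,BA); snap(18,[468,300,40]); tell(); plan(T,BA); L,p,R=held(18); cyl(L,4,28)
```

```text
t13.78 tcp [455.9 284.8  59.4] jaw az 77.9 tilt x [ 0.046  0.021 -0.999] w 34.7 F [ 1.   0.1 -0.5] T [-0.01  0.05  0.01] q [-0.61  0.71 -0.01  2.02  0.04  0.36  0.7 ]
n 1 daz -0.1
[7.4, 0.2, -0.4, np.float64(0.1)]
t13.82 tcp [455.8 285.2  58.3] jaw az 77.9 tilt x [ 0.046  0.021 -0.999] w 34.3 F [ 0.7  0.7 -2.1] T [-0.03  0.06 -0.05] q [-0.61  0.72 -0.01  2.02  0.04  0.36  0.7 ]
n 1 daz -0.1
[6.3, -0.0, -0.8, np.float64(0.1)]
axis z=3.8+0.426 x  y=-4.2+0.026 x rms 1.36 148
```

View pics/side18.png

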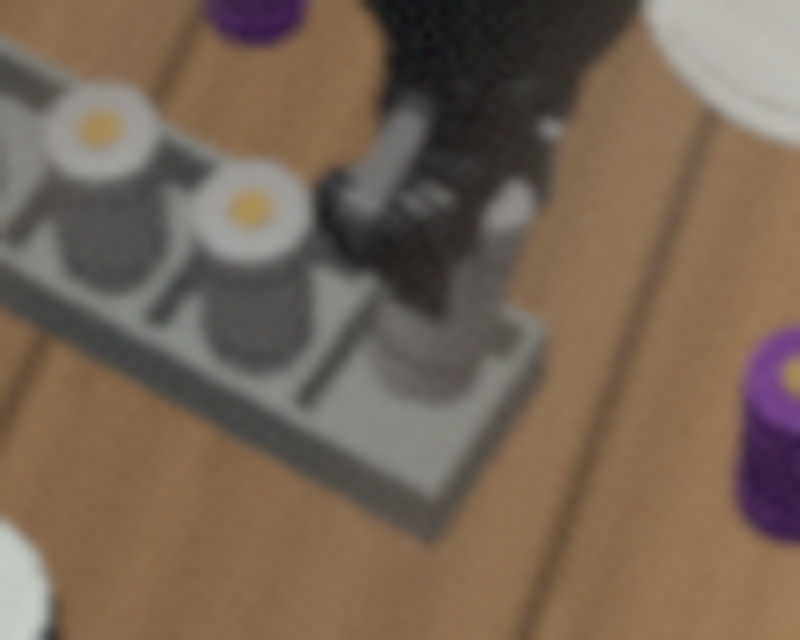

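apply_moves --targets '[[[4,-2,-0.5],0,20],[[3,0,0],0,20]]'

```text
clock: 14.08
eef_pos: [459.5, 285.3, 52.5]
tool_rot: [-0.913, 1.517, 0.445]
force: [0.7, 0.0, -1.6]
width: 34.4
```

apply_moves --targets '[[[2,0,0],0,20]]'

```text
clock: 14.2
eef_pos: [460.0, 285.7, 50.9]
tool_rot: [-0.909, 1.516, 0.45]
force: [0.3, 0.4, -1.0]
width: 34.5
```

apply_moves --targets '[[[2,0,0],0,20]]'

```text
clock: 14.32
eef_pos: [460.4, 286.0, 49.3]
tool_rot: [-0.906, 1.515, 0.453]
force: [0.5, -0.4, -1.2]
width: 34.6
```

apply_moves --targets '[[[2,0,0],0,20]]'

```text
clock: 14.45
eef_pos: [460.6, 286.1, 47.4]
tool_rot: [-0.905, 1.515, 0.454]
force: [-0.2, 0.5, -0.4]
width: 34.6
```

apply_moves --targets '[[[2,0,0],0,20]]'

```text
clock: 14.58
eef_pos: [460.8, 286.3, 45.4]
tool_rot: [-0.904, 1.514, 0.455]
force: [-0.4, 0.0, 0.6]
width: 34.7
```

apply_moves --targets '[[[1.5,0,0],0,20]]'

```text
clock: 14.7
eef_pos: [461.3, 286.3, 44.6]
tool_rot: [-0.907, 1.514, 0.451]
force: [-2.0, -2.6, 15.1]
width: 34.7
```

Run:
```python
from h import *
tell(); snap(19,[468,300,40]); tell()
```

```text
t14.70 tcp [461.3 286.3  44.6] jaw az 77.9 tilt x [ 0.052  0.025 -0.998] w 34.7 F [-2.  -2.6 15.1] T [-0.49  0.28 -0.03] q [-0.61  0.74 -0.01  2.01  0.04  0.33  0.7 ]
t14.75 tcp [461.4 286.2  44.6] jaw az 77.9 tilt x [ 0.052  0.025 -0.998] w 34.5 F [-1.1 -1.2  8.4] T [-0.32  0.25 -0.05] q [-0.61  0.74 -0.01  2.01  0.04  0.33  0.7 ]
```

View pics/side19.png

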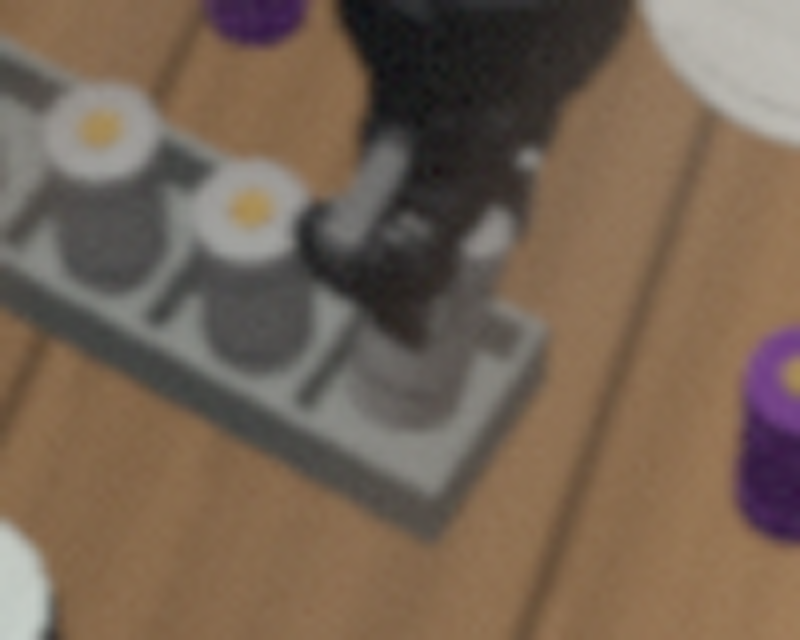

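apply_moves --targets '[[[-0.5,0,2],0,37],[[0,0,4],0,40],[[0,0,4],0,40],[[0,0,4],0,41]]'

```text
clock: 15.25
eef_pos: [465.1, 301.0, 46.2]
tool_rot: [-0.904, 1.512, 0.454]
force: [-0.1, 0.3, 0.1]
width: 41.0
```

Run:
```python
from h import *
p,_,_=tell(); print('local',(p-P2)@hv(BA)); snap(20,[468,300,40])
```

```text
t15.25 tcp [465.1 301.   46.2] jaw az 77.9 tilt x [ 0.053  0.026 -0.998] w 41.0 F [-0.1  0.3  0.1] T [ 0.08  0.04 -0.04] q [-0.63  0.75 -0.    1.98  0.04  0.35  0.69]
local -5.9579333986655705
```

View pics/side20.png

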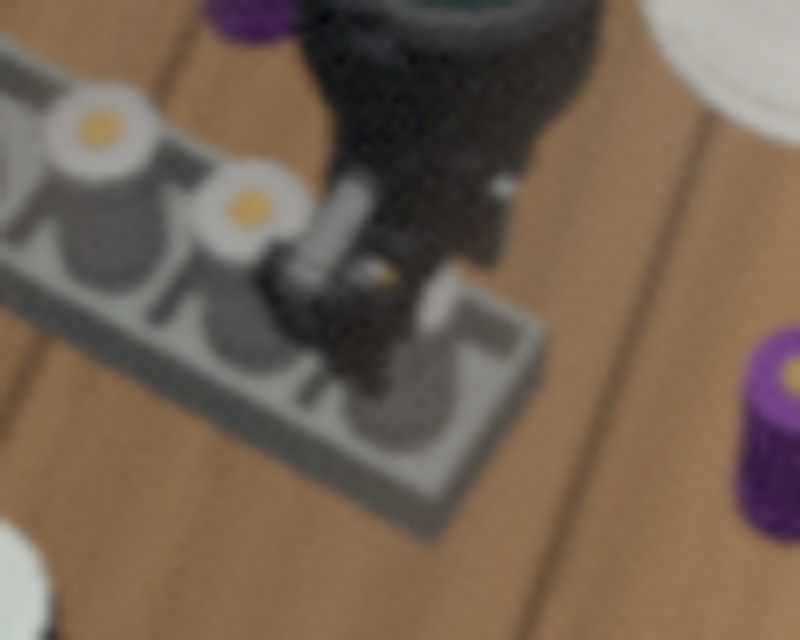

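Nearly upright, with the top at (430,300) and the foot at (400,420). I'll shift a little more, then release.

apply_moves --targets '[[[0,0,3],0,42],[[0,0,2],0,43]]'

```text
clock: 15.55
eef_pos: [466.2, 307.0, 46.2]
tool_rot: [-0.898, 1.512, 0.461]
force: [0.7, -0.0, -0.1]
width: 43.3
```

Run:
```python
from h import *
p,_,_=tell(); print('local',(p-P2)@hv(BA)); snap(21,[468,300,40])
```

```text
t15.55 tcp [466.2 307.   46.2] jaw az 77.9 tilt x [ 0.053  0.026 -0.998] w 43.3 F [ 0.7 -0.  -0.1] T [-0.05  0.02  0.04] q [-0.64  0.75 -0.    1.97  0.04  0.36  0.69]
local 0.07181259263279013
```

View pics/side21.png

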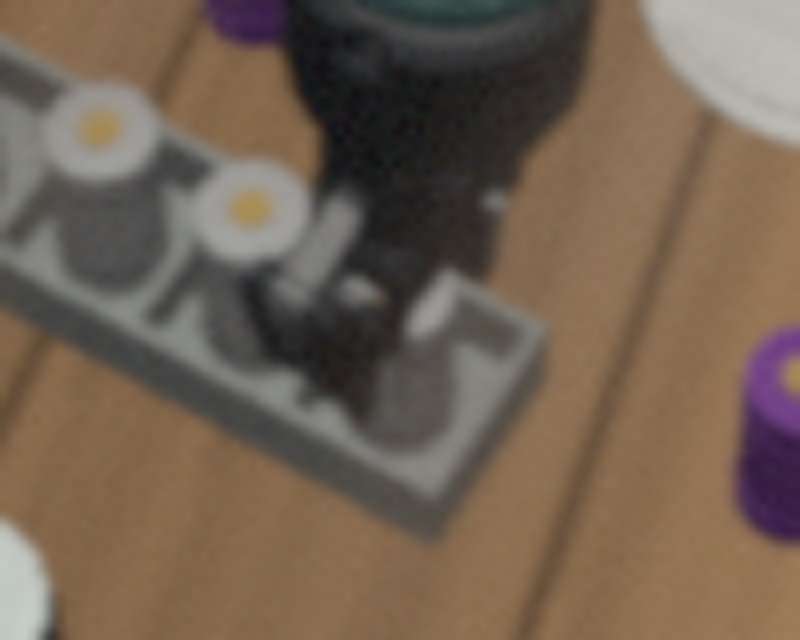

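apply_moves --targets '[[[0,0,0],0,49],[[0,0,0],0,56],[[-15,0,0],0,58],[[-55,0,0],0,58],[[-60,0,0],0,58]]'

```text
clock: 16.23
eef_pos: [456.8, 301.6, 176.5]
tool_rot: [-0.933, 1.521, 0.426]
force: [1.0, 0.3, -0.6]
width: 57.9
```

Run:
```python
from h import *
tell(); snap(22,[530,290,40],(70,55),5.5); W=cloud('side',np.load('pics/side22.npz')['d'])
for c in ((617,281),(564,286),(516,296),(468,306)): topcheck(W,c,np.array([1.8,1.9,-.8]))
```

```text
t16.23 tcp [456.8 301.6 176.5] jaw az 77.9 tilt x [ 0.045  0.021 -0.999] w 57.9 F [ 1.   0.3 -0.6] T [ 0.01 -0.02  0.01] q [-0.63  0.53 -0.01  1.91  0.03  0.65  0.69]
top med [615.9 284.7  63.3] n 175 axis@30 [618.5 281. ] tilt deg [-2.5 -2.8]
  top plane slope deg [ 0.6 -4.2] z 63.0 77
top med [561.7 288.4  63.4] n 185 axis@30 [564.2 284.6] tilt deg [-0.3  0.8]
  top plane slope deg [ 4.3 -1.6] z 63.2 95
top med [514.4 298.8  63.4] n 201 axis@30 [516.6 295.4] tilt deg [-0.2 -0.3]
  top plane slope deg [ 0.9 -4.4] z 63.7 117
top med [470.2 309.6  63.5] n 205 axis@30 [470.5 305.9] tilt deg [ 3.6 -0.9]
  top plane slope deg [-0.4 -4.8] z 62.9 85
```

View pics/side22.png

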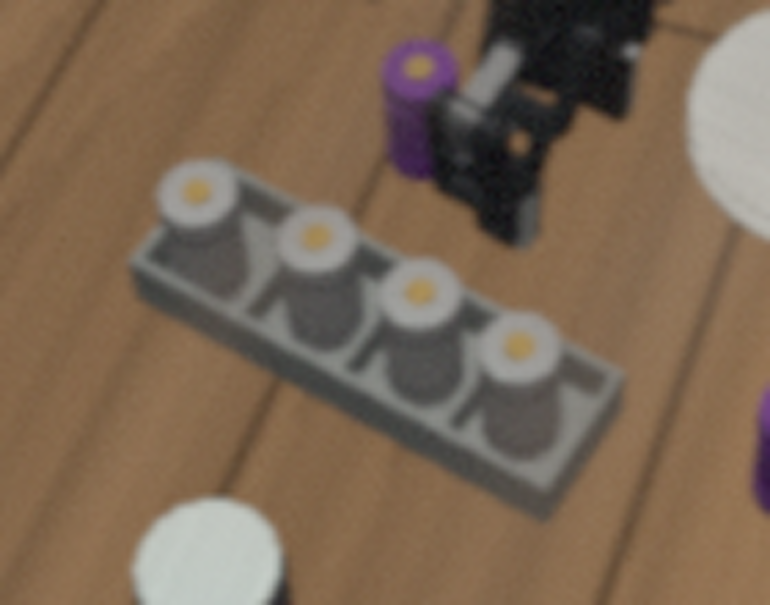

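```bash
cat >> h.py <<'E'
GT=RO+13.7*hv(RA)+24.5*hv(RA+90); GT[2]=81.7
E
python3 - <<'E'
from h import *
T=GT.copy(); T[2]=175; print(T); tell(); plan(T,RA,rs=9)
W=cloud('top',np.load('pics/top12.npz')['d']); print('mug',W[212,502].round())
E
```

```text
[654.19764821  11.32438874 175.        ]
t16.27 tcp [460.2 303.9 184.4] jaw az 77.9 tilt x [ 0.056  0.028 -0.998] w 58.0 F [0.3 0.  5. ] T [ 0.05 -0.01 -0.02] q [-0.63  0.52 -0.01  1.9   0.03  0.66  0.69]
n 10 daz -88.3
[1.2, -25.1, -24.6, np.float64(8.8)]
[1.2, -28.5, -20.4, np.float64(8.8)]
[1.2, -31.3, -15.8, np.float64(8.8)]
[1.2, -33.4, -10.8, np.float64(8.8)]
[1.2, -34.7, -5.5, np.float64(8.8)]
[1.2, -35.1, -0.2, np.float64(8.8)]
[1.2, -34.7, 5.2, np.float64(8.8)]
[1.2, -33.5, 10.5, np.float64(8.8)]
[1.2, -31.5, 15.5, np.float64(8.8)]
[1.2, -28.7, 20.2, np.float64(8.8)]
mug [ 577. -491.    1.]
```

apply_moves --targets '[[[0,-25,-24.5],8.8,40],[[0,-28.5,-20.5],8.8,30],[[0,-31.5,-16],8.8,22],[[0,-33.5,-11],8.8,20],[[0,-34.5,-5.5],8.8,20],[[0,-35,0],8.8,20],[[0,-34.5,5],8.8,20],[[0,-33.5,10.5],8.8,20],[[0,-31.5,15.5],8.8,20],[[0,-28.5,20],8.8,20]]'

```text
clock: 17.52
eef_pos: [653.3, 4.6, 201.1]
tool_rot: [0.771, 1.489, 0.551]
force: [1.0, 0.9, 1.0]
width: 19.7
```

Run:
```python
from h import *
T=GT.copy(); T[2]=120; tell(); plan(T,RA,rs=9)
```

```text
t17.52 tcp [653.3   4.6 201.1] jaw az -12.7 tilt x [ 0.07   0.043 -0.997] w 19.7 F [1.  0.9 1. ] T [-0.06  0.07 -0.05] q [-0.26  0.66  0.38  1.62 -0.37  0.86  0.06]
n 2 daz 2.3
[40.6, 1.0, -2.7, np.float64(-1.2)]
[40.6, 1.1, -2.7, np.float64(-1.2)]
```

apply_moves --targets '[[[40,1,-3],-1.2,20],[[40,1,-3],-1.2,20]]'

```text
clock: 17.77
eef_pos: [658.3, 6.4, 125.3]
tool_rot: [0.646, 1.479, 0.462]
force: [0.7, -0.1, -0.2]
width: 20.1
```

Run:
```python
from h import *
T=GT.copy(); tell(); plan(T,RA,rs=9);snap(23,[650,10,110],(60,48),6.5); tell(); plan(T,RA); L,p,R=held(23)
for s in(-1,1):
  for lo in range(-32,4,6):
    k=L[(L[:,0]>=lo)&(L[:,0]<lo+6)&(abs(L[:,1])<18)&(L[:,2]*s>0)&(abs(L[:,2])<32)]
    if len(k)>4: print(s,lo,len(k),'y',np.percentile(k[:,1],[3,97]).round(1),'z',np.percentile(k[:,2],[3,97]).round(1))
```

```text
t17.77 tcp [658.3   6.4 125.3] jaw az -10.7 tilt x [ 0.082  0.041 -0.996] w 20.1 F [ 0.7 -0.1 -0.2] T [-0.04  0.05 -0.06] q [-0.22  0.75  0.32  1.68 -0.41  0.7   0.13]
n 1 daz 0.3
[43.3, 1.7, -8.1, np.float64(-0.3)]
t17.82 tcp [655.1   6.5 120. ] jaw az -10.6 tilt x [ 0.074  0.04  -0.996] w 19.8 F [-1.2  0.4 -3. ] T [-0.06  0.16  0.06] q [-0.22  0.75  0.32  1.68 -0.41  0.7   0.13]
n 1 daz 0.2
[38.3, 2.5, -4.3, np.float64(-0.2)]
-1 -32 16 y [ 1.9 12.8] z [-20.1  -7. ]
-1 -26 12 y [-1.8 12.4] z [-20.1  -8.9]
-1 -20 13 y [-1.1 13.3] z [-19.4  -7.5]
-1 -14 8 y [-4.1 13.1] z [-18.5 -10.7]
1 -32 15 y [-7.1 12.2] z [13.4 27.4]
1 -26 18 y [-8.1 14.1] z [13.3 27.1]
1 -20 14 y [-6.9 11.6] z [12.9 25.2]
1 -14 13 y [-8.6 13.1] z [13.6 22.9]
1 -8 5 y [-3.6 10.1] z [13.6 17. ]
```

View pics/side23.png

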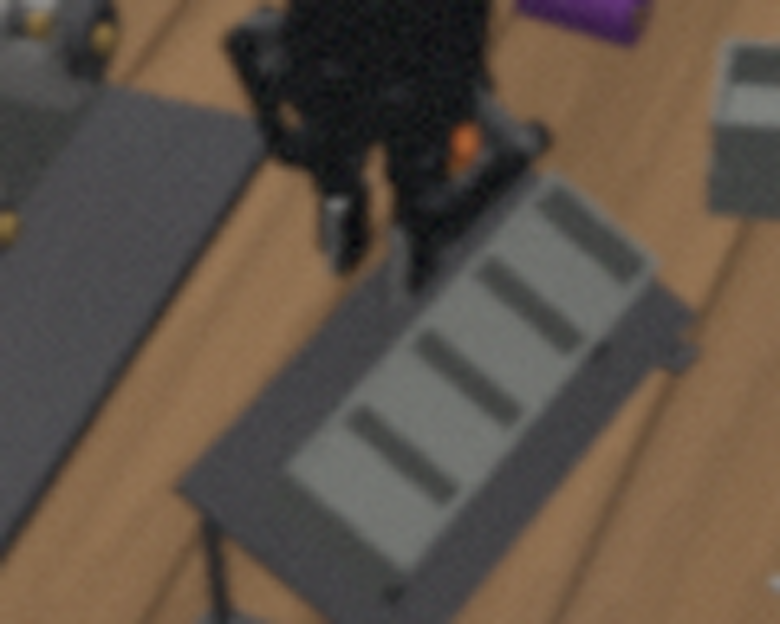

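apply_moves --targets '[[[15,2.5,-4],-0.2,20],[[11,0,0],0,20]]'

```text
clock: 18.08
eef_pos: [654.0, 11.3, 95.0]
tool_rot: [0.681, 1.485, 0.501]
force: [0.1, 0.4, -0.4]
width: 20.0
```

Run:
```python
from h import *
T=GT.copy(); tell(); snap(24,[650,10,100],(50,40),8); tell(); plan(T,RA)
```

```text
t18.07 tcp [654.   11.3  95. ] jaw az -10.4 tilt x [ 0.076  0.041 -0.996] w 20.0 F [ 0.1  0.4 -0.4] T [-0.06  0.06 -0.01] q [-0.22  0.78  0.3   1.7  -0.43  0.64  0.15]
t18.12 tcp [653.9  11.1  94. ] jaw az -10.4 tilt x [ 0.075  0.041 -0.996] w 19.8 F [ 0.1 -0.5 -0.9] T [-0.11  0.12  0.01] q [-0.22  0.79  0.3   1.7  -0.43  0.64  0.15]
n 1 daz 0.0
[12.3, -0.4, -0.6, np.float64(-0.0)]
```

View pics/side24.png

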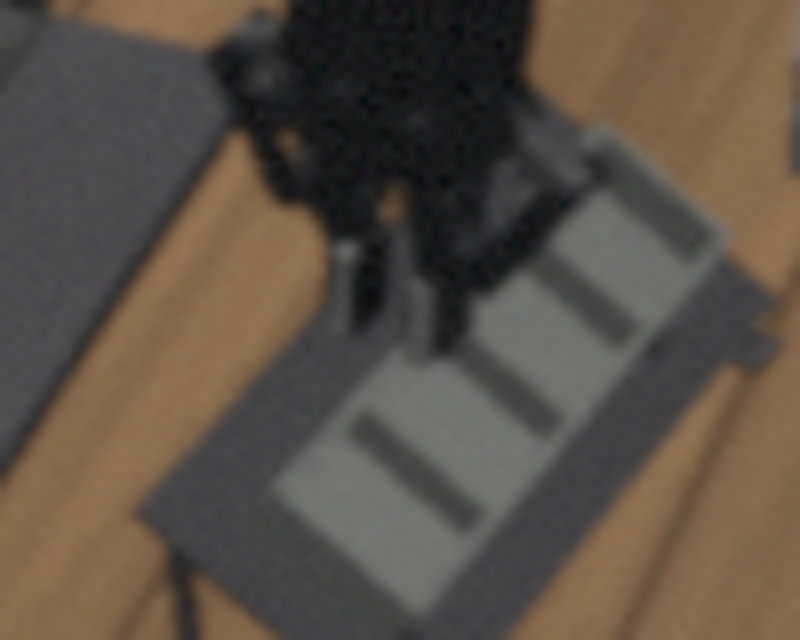

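Run:
```python
from h import *
import sys
from rackfit import frame
F=frame(np.radians(RA)); n='side'
u,v=proj(n,[650,10,100]).astype(int)
im=cv2.imread('pics/side24.png')
for o,col in((RO+[0,0,1],(0,0,255)),(RO+[-1.8,-1.9,1],(0,255,0))):
    for y in(-100,-49,0,49,100):
        a=((proj(n,o+F.T@np.array([-30,y,28]))-[u-50,v-40])*8).astype(int); b=((proj(n,o+F.T@np.array([30,y,28]))-[u-50,v-40])*8).astype(int)
        cv2.line(im,tuple(map(int,a)),tuple(map(int,b)),col,1)
    for x in(-30,30):
        a=((proj(n,o+F.T@np.array([x,-100,28]))-[u-50,v-40])*8).astype(int); b=((proj(n,o+F.T@np.array([x,100,28]))-[u-50,v-40])*8).astype(int)
        cv2.line(im,tuple(map(int,a)),tuple(map(int,b)),col,1)
p,az,R=tell()
for t,yy in ((0,0),(0,11),(0,-11)):
    for z in(-10,10):
        q=(proj(n,p+R@np.array([0,yy,z])-[1.8,1.9*0+0.6*0,0])-[u-50,v-40])*8; cv2.circle(im,tuple(map(int,q)),4,(255,0,0),-1)
cv2.imwrite('pics/ov24.png',im)
```

```text
t18.12 tcp [653.9  11.1  94. ] jaw az -10.4 tilt x [ 0.075  0.041 -0.996] w 19.8 F [ 0.1 -0.5 -0.9] T [-0.11  0.12  0.01] q [-0.22  0.79  0.3   1.7  -0.43  0.64  0.15]
```

View pics/ov24.png

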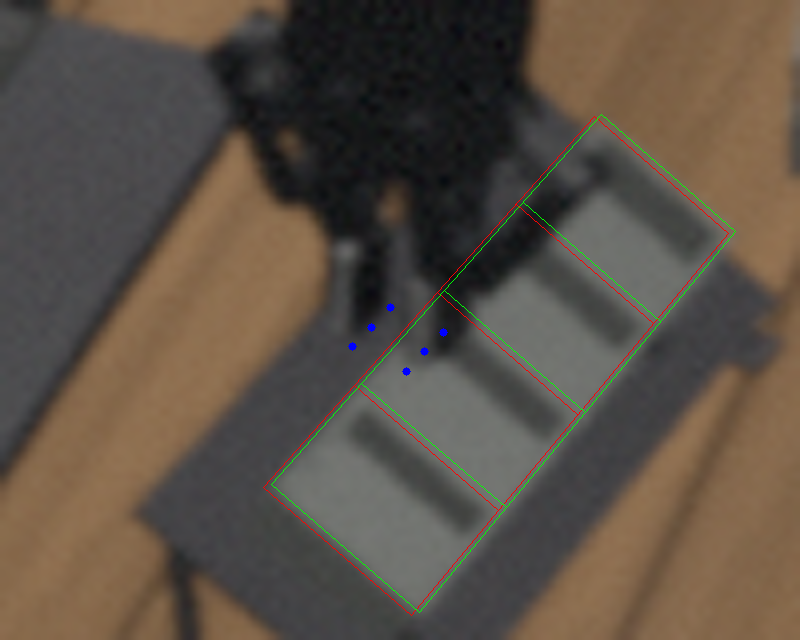

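The overlay fits. The finger pads (blue) straddle the upper wall in the middle of the pocket, so I descend and pinch.

apply_moves --targets '[[[8,1,-0.5],0,20],[[5,0,-0.5],0,18]]'

```text
clock: 18.38
eef_pos: [655.5, 12.9, 82.1]
tool_rot: [0.663, 1.482, 0.483]
force: [-1.1, 0.3, 0.3]
width: 17.7
```

Run:
```python
from h import *
tell(); plan(GT,RA)
```

```text
t18.38 tcp [655.5  12.9  82.1] jaw az -10.4 tilt x [ 0.078  0.041 -0.996] w 17.7 F [-1.1  0.3  0.3] T [-0.06  0.13 -0.03] q [-0.22  0.8   0.29  1.71 -0.44  0.62  0.15]
n 1 daz 0.0
[0.3, -1.9, -1.0, np.float64(-0.0)]
```

apply_moves --targets '[[[0,-1,-1],0,12],[[0,0,-0.5],0,9],[[-2,0,0],0,6]]'

```text
clock: 18.75
eef_pos: [655.0, 11.7, 84.6]
tool_rot: [0.639, 1.48, 0.459]
force: [1.7, -0.6, -2.6]
width: 6.1
```

apply_moves --targets '[[[-4,0,1],0,3],[[-5,0,1],0,0],[[-5,0,0],0,0],[[-8,0,0],0,0]]'

```text
clock: 19.25
eef_pos: [653.1, 10.7, 107.2]
tool_rot: [0.673, 1.484, 0.492]
force: [0.2, 0.4, -2.7]
width: 2.3
```

Run:
```python
from h import *
tell(); snap(25,[640,0,100],(60,48),6.5)
```

```text
t19.25 tcp [653.1  10.7 107.2] jaw az -10.4 tilt x [ 0.077  0.041 -0.996] w 2.3 F [ 0.2  0.4 -2.7] T [ 0.02  0.06 -0.01] q [-0.22  0.77  0.31  1.7  -0.42  0.66  0.14]
```

View pics/side25.png

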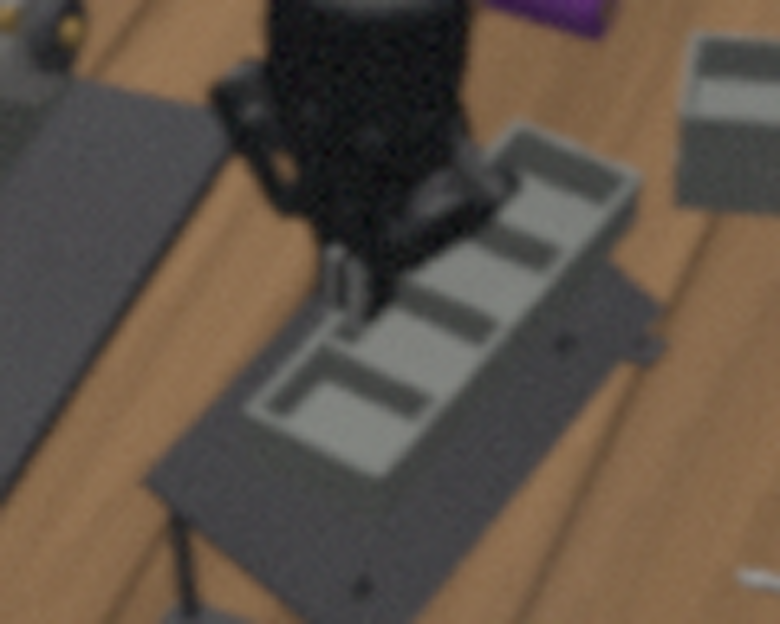

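The tray now hangs nearly level, held by its upper wall. I lift it and carry it to the stack.

Run:
```python
from h import *
T=SO+28*hv(SA)+24.5*hv(SA+90); T[2]=170; print(T); tell()
p=state()[2]; 
plan(T,SA,rs=8)
```

```text
[ 529.74105998 -277.08580828  170.        ]
t19.30 tcp [654.   10.5 108.5] jaw az -10.5 tilt x [ 0.079  0.041 -0.996] w 1.9 F [ 0.6 -1.1 -1.3] T [ 0.01  0.01 -0.01] q [-0.22  0.77  0.31  1.7  -0.42  0.66  0.14]
n 9 daz -67.1
[-9.2, -33.5, -7.3, np.float64(7.5)]
[-9.2, -34.1, -2.9, np.float64(7.5)]
[-9.2, -34.2, 1.6, np.float64(7.5)]
[-9.2, -33.7, 6.0, np.float64(7.5)]
[-9.2, -32.7, 10.3, np.float64(7.5)]
[-9.2, -31.0, 14.5, np.float64(7.5)]
[-9.2, -28.9, 18.4, np.float64(7.5)]
[-9.2, -26.3, 22.0, np.float64(7.5)]
[-9.2, -23.2, 25.2, np.float64(7.5)]
```

apply_moves --targets '[[[-35,0,0],0,0],[[-38,-33,-7],7.5,0],[[0,-34,-3],7.5,0],[[0,-34,2],7.5,0],[[0,-34,6],7.5,0],[[0,-33,10],7.5,0],[[0,-31,14],7.5,0],[[0,-29,18],7.5,0],[[0,-26,22],7.5,0],[[0,-20,20],6,0]]'

```text
clock: 20.55
eef_pos: [525.7, -271.6, 165.3]
tool_rot: [1.834, 1.475, 0.472]
force: [-0.0, -0.3, -3.7]
width: 1.9
```

Run:
```python
from h import *
T=SO+28*hv(SA)+24.5*hv(SA+90); T[2]=120; tell(); 
for n in('side','top'): snap(26,[510,-260,100],(70,56),5.5,n)
plan(T,SA)
```

```text
t20.55 tcp [ 525.7 -271.6  165.3] jaw az -78.0 tilt x [ 0.085  0.044 -0.995] w 1.9 F [-0.  -0.3 -3.7] T [-0.15  0.04  0.01] q [ 0.09  0.68  0.62  1.82 -0.66  0.8  -0.29]
n 1 daz 0.5
[45.6, 1.1, 4.6, np.float64(-0.5)]
```

View pics/side26.png

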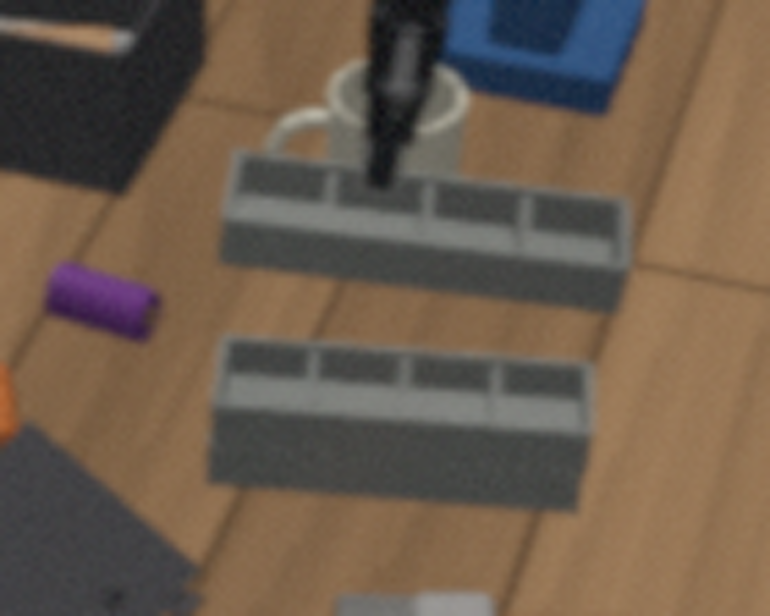

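View pics/top26.png

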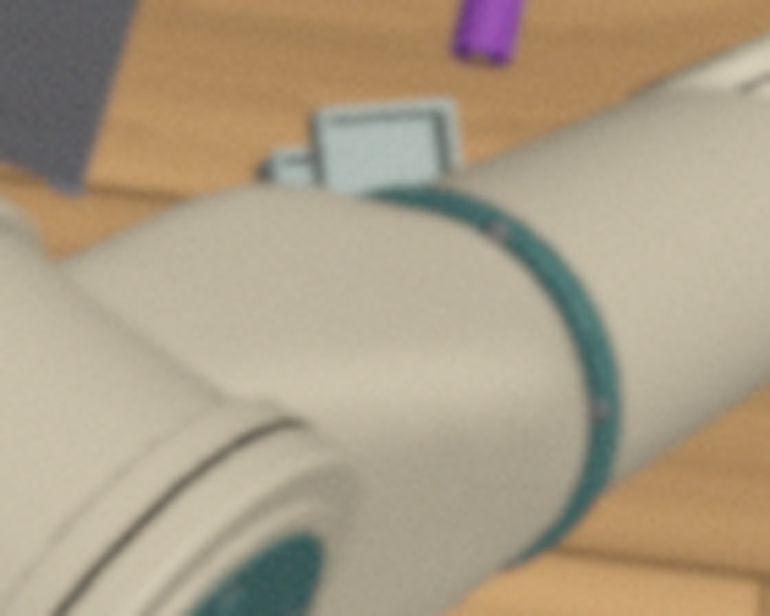

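```bash
cat > sdf.py <<'E'
from h import *
def boxes():
    B=[((0,0,2),(30,100,2))]
    B+=[((s*28,0,14),(2,100,14)) for s in(-1,1)]
    B+=[((0,y,14),(30,2,14)) for y in(-98,-49,0,49,98)]
    return B
def sd(L):
    out=None
    for c,h in boxes():
        q=abs(L-np.array(c))-np.array(h); d=np.linalg.norm(np.maximum(q,0),axis=1)+np.minimum(q.max(1),0)
        out=d if out is None else np.minimum(out,d)
    return out
def Rm(p): return Ro.from_euler('ZYX',p).as_matrix()   # yaw,pitch,roll
def fittray(W,x0,flat=False,rad=125,z0=None,z1=None,it=4,cut=8):
    P=W.reshape(-1,3); P=P[np.isfinite(P[:,0])]
    x=np.array(x0,float)
    for k in range(it):
        R=Rm(x[3:]); L=(P-x[:3])@R
        m=(abs(L[:,0])<30+cut)&(abs(L[:,1])<100+cut)&(L[:,2]>3)&(L[:,2]<28+cut); 
        Q=P[m]
        if flat:
            f=lambda v: sd((Q-np.array([v[0],v[1],x[2]]))@Rm([v[2],0,0]))
            r=least_squares(f,[x[0],x[1],x[3]],loss='soft_l1',f_scale=1.,x_scale=[1,1,.01]); x[0],x[1],x[3]=r.x
        else:
            f=lambda v: sd((Q-v[:3])@Rm(v[3:])); r=least_squares(f,x,loss='soft_l1',f_scale=1.,x_scale=[1,1,1,.01,.01,.01]); x=r.x
        cut=max(4,cut-2)
    return x,r.cost/len(Q),len(Q)
E
python3 - <<'E'
from sdf import *
W=cloud('side',np.load('pics/side26.npz')['d'])
x,c,n=fittray(W,[498,-256.8,29,np.radians(-77.8),0,0],flat=True); print('stack',x.round(2),np.degrees(x[3]),c,n); 
s,R,p=state(); 
g=p-28*hv(SA)-24.5*hv(SA+90); g[2]-=16
best=None
for dy in(-6,6):
  for pt in(-.08,0,.08):
    for rl in(-.08,0,.08):
      x,c,n=fittray(W,[*(g+dy*hv(SA+90)),np.radians(-77.8),pt,rl]); 
      if best is None or c/n<best[1]/best[2]: best=(x,c,n)
x,c,n=best; print('held',x.round(2),np.degrees(x[3:]).round(2),c,n,'R',Rm(x[3:]).round(3).tolist()); np.save('pics/held.npy',x)
print('tcp local',(p-x[:3])@Rm(x[3:]))
print([ (x[:3]+Rm(x[3:])@np.array([0,yy,0]))[2].round(1) for yy in(-100,0,100)])
E
```

```text
stack [ 497.62 -256.85   29.     -1.35    0.      0.  ] -77.50752537783276 0.5883801342609548 1216
held [ 4.9407e+02 -2.4875e+02  1.4935e+02 -1.3700e+00 -2.0000e-02  7.0000e-02] [-78.3   -1.24   3.95] 0.6813580560244382 1211 R [[0.203, 0.977, -0.072], [-0.979, 0.204, 0.007], [0.022, 0.069, 0.997]]
tcp local [31.77689889 24.96652042 13.67288288]
[np.float64(142.5), np.float64(149.3), np.float64(156.2)]
```

Run:
```python
from h import *
p,az,R=tell(); plan(p+np.array([4.3,-7.9,-60]),az+0.8,step=35)
```

```text
t20.65 tcp [ 523.9 -274.7  165.4] jaw az -78.1 tilt x [ 0.084  0.04  -0.996] w 1.7 F [ 0.1 -1.  -2. ] T [-0.15  0.11 -0.02] q [ 0.1   0.68  0.62  1.82 -0.66  0.8  -0.29]
n 2 daz 0.8
[29.9, -1.4, 5.0, np.float64(-0.4)]
[29.9, -1.5, 5.0, np.float64(-0.4)]
```

Run:
```python
from h import *
p,az,R=tell(); plan(np.array([530.1,-279.5,105]),-77.3,step=35)
```

```text
t20.65 tcp [ 523.9 -274.7  165.4] jaw az -78.1 tilt x [ 0.084  0.04  -0.996] w 1.7 F [ 0.1 -1.  -2. ] T [-0.15  0.11 -0.02] q [ 0.1   0.68  0.62  1.82 -0.66  0.8  -0.29]
n 2 daz 0.8
[30.2, -0.2, 3.7, np.float64(-0.4)]
[30.2, -0.2, 3.7, np.float64(-0.4)]
```

apply_moves --targets '[[[30,0,3.5],-0.4,0],[[30,0,3.5],-0.4,0],[[0,0,0],0,0]]'

```text
clock: 21.02
eef_pos: [532.6, -277.4, 105.6]
tool_rot: [1.792, 1.474, 0.446]
force: [-0.5, -0.1, -2.7]
width: 1.9
```

```bash
cat > meas.py <<'E'
from sdf import *
import sys
k=sys.argv[1]; s,R,p=state(); tell()
snap(k,[510,-260,80],(70,56),5.5); tell()
W=cloud('side',np.load(f'pics/side{k}.npz')['d'])
st=np.array([497.62,-256.85,29,np.radians(-77.5)])
h=np.load('pics/held.npy'); h0=p-R@np.array([0,0,0])
g=p-30*hv(SA)-24.5*hv(SA+90); g[2]=p[2]-16
best=None
for dy in(-5,5):
  for pt,rl in((h[4],h[5]),(0,0)):
      x,c,n=fittray(W,[*(g+dy*hv(SA+90)),np.radians(-77.5),pt,rl]); 
      if best is None or c/n<best[1]/best[2]: best=(x,c,n)
x,c,n=best; print('held',x[:3].round(2),np.degrees(x[3:]).round(2),round(c,2),n)
d=x[:2]-st[:2]; print('rel stack: dx dy',d.round(2),'own x %.1f own y %.1f'%(d@hv(SA)[:2],d@hv(SA+90)[:2]),'yaw %.2f'%(np.degrees(x[3])+77.5),'end z',[ (x[:3]+Rm(x[3:])@np.array([0,yy,0]))[2].round(1) for yy in(-100,0,100)])
E
python3 meas.py 27
```

```text
t21.02 tcp [ 532.6 -277.4  105.6] jaw az -77.1 tilt x [ 0.087  0.042 -0.995] w 1.9 F [-0.5 -0.1 -2.7] T [-0.12  0.02 -0.02] q [ 0.15  0.76  0.54  1.84 -0.73  0.7  -0.21]
t21.07 tcp [ 533.3 -278.   106.9] jaw az -77.1 tilt x [ 0.089  0.04  -0.995] w 1.7 F [ 0.6 -0.6 -2.2] T [-0.11  0.1   0.02] q [ 0.15  0.76  0.54  1.84 -0.73  0.7  -0.21]
held [ 499.99 -255.13   89.54] [-76.83  -0.57   3.45] 0.66 1116
rel stack: dx dy [2.37 1.72] own x -1.2 own y 2.7 yaw 0.67 end z [np.float64(83.5), np.float64(89.5), np.float64(95.6)]
```

Run:
```python
from h import *
p,az,R=tell(); plan(p-2.2*hv(SA+90)+.6*hv(SA)+[0,0,-20],az-.6,step=12)
```

```text
t21.07 tcp [ 533.3 -278.   106.9] jaw az -77.1 tilt x [ 0.089  0.04  -0.995] w 1.7 F [ 0.6 -0.6 -2.2] T [-0.11  0.1   0.02] q [ 0.15  0.76  0.54  1.84 -0.73  0.7  -0.21]
n 2 daz -0.6
[9.8, -2.1, 0.5, np.float64(0.3)]
[9.8, -2.1, 0.5, np.float64(0.3)]
```

apply_moves --targets '[[[10,-2,0.5],0.3,0],[[10,-2,0.5],0.3,0]]'

```text
clock: 21.32
eef_pos: [533.2, -279.4, 88.4]
tool_rot: [1.744, 1.469, 0.389]
force: [0.2, -0.2, -2.4]
width: 2.1
```

```bash
python3 meas.py 28
```

```text
t21.32 tcp [ 533.2 -279.4   88.4] jaw az -77.6 tilt x [ 0.094  0.038 -0.995] w 2.1 F [ 0.2 -0.2 -2.4] T [-0.1   0.05  0.03] q [ 0.17  0.79  0.51  1.85 -0.76  0.66 -0.19]
t21.38 tcp [ 532.5 -279.2   87.1] jaw az -77.6 tilt x [ 0.092  0.039 -0.995] w 2.0 F [-0.3 -0.  -3.2] T [-0.13  0.1  -0.01] q [ 0.17  0.79  0.51  1.85 -0.76  0.66 -0.19]
held [ 502.02 -256.92   71.92] [-77.31  -1.47   4.1 ] 0.69 1107
rel stack: dx dy [ 4.4  -0.07] own x 1.0 own y 4.3 yaw 0.19 end z [np.float64(64.8), np.float64(71.9), np.float64(79.1)]
```

View pics/side28.png

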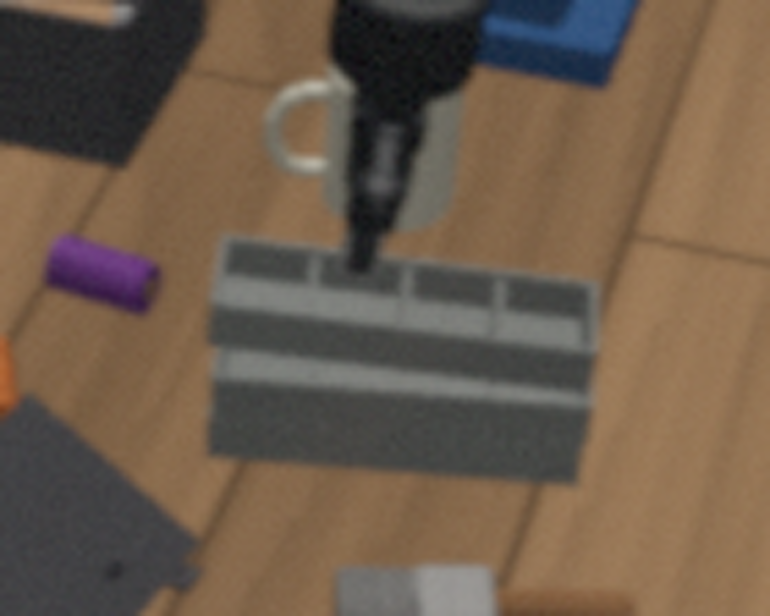

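Run:
```python
from h import *
p,az,R=tell(); plan(p-2.2*hv(SA+90)+[0,0,-5],az,step=12)
```

```text
t21.38 tcp [ 532.5 -279.2   87.1] jaw az -77.6 tilt x [ 0.092  0.039 -0.995] w 2.0 F [-0.3 -0.  -3.2] T [-0.13  0.1  -0.01] q [ 0.17  0.79  0.51  1.85 -0.76  0.66 -0.19]
n 1 daz 0.0
[4.8, -2.7, 0.1, np.float64(-0.0)]
```

apply_moves --targets '[[[4,-3,0],0,0]]'

```text
clock: 21.5
eef_pos: [530.2, -279.7, 82.9]
tool_rot: [1.752, 1.47, 0.397]
force: [-0.8, -0.3, -2.8]
width: 1.7
```

apply_moves --targets '[[[2,-0.5,0],0,0]]'

```text
clock: 21.62
eef_pos: [529.3, -279.7, 80.7]
tool_rot: [1.757, 1.471, 0.401]
force: [-0.8, 0.9, -1.5]
width: 2.1
```

```bash
python3 meas.py 29
```

```text
t21.62 tcp [ 529.3 -279.7   80.7] jaw az -77.6 tilt x [ 0.092  0.039 -0.995] w 2.1 F [-0.8  0.9 -1.5] T [-0.08  0.24 -0.  ] q [ 0.18  0.79  0.5   1.86 -0.77  0.64 -0.17]
t21.68 tcp [ 529.5 -279.7   80.6] jaw az -77.6 tilt x [ 0.092  0.039 -0.995] w 2.4 F [-1.3 -0.3 -2.1] T [-0.11  0.33 -0.  ] q [ 0.18  0.79  0.5   1.86 -0.77  0.64 -0.17]
held [ 495.85 -257.01   65.16] [-77.48   1.12   2.  ] 0.68 1056
rel stack: dx dy [-1.77 -0.16] own x -0.2 own y -1.8 yaw 0.02 end z [np.float64(61.7), np.float64(65.2), np.float64(68.7)]
```

View pics/side29.png

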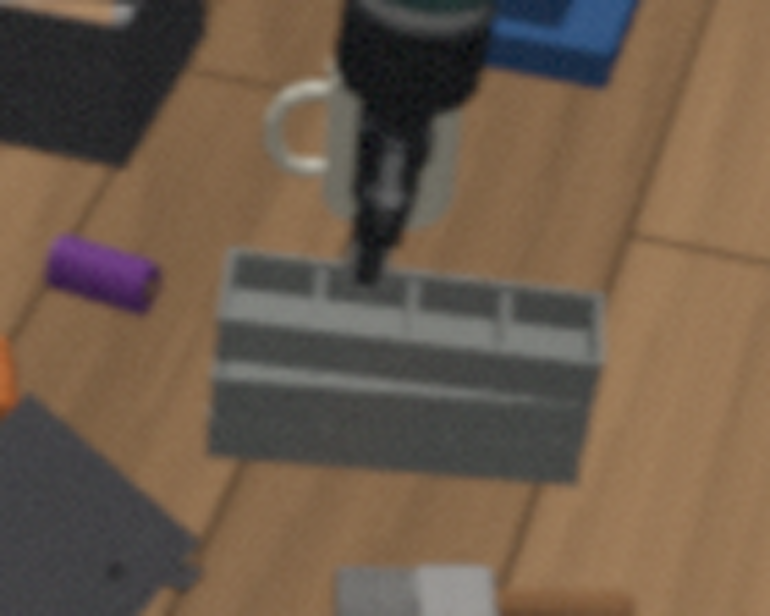

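apply_moves --targets '[[[-3,2,0],0,0],[[1,1,0],0,0]]'

```text
clock: 21.92
eef_pos: [532.7, -279.5, 83.5]
tool_rot: [1.749, 1.47, 0.393]
force: [-0.1, -0.1, -2.7]
width: 1.7
```

```bash
python3 meas.py 30
```

```text
t21.93 tcp [ 532.7 -279.5   83.5] jaw az -77.6 tilt x [ 0.093  0.039 -0.995] w 1.7 F [-0.1 -0.1 -2.7] T [-0.12  0.06  0.08] q [ 0.17  0.79  0.51  1.85 -0.77  0.65 -0.18]
t21.98 tcp [ 532.6 -279.3   83.2] jaw az -77.6 tilt x [ 0.093  0.039 -0.995] w 2.5 F [-0.1  0.3 -3.1] T [-0.13  0.03  0.01] q [ 0.17  0.79  0.51  1.85 -0.77  0.65 -0.18]
held [ 501.53 -257.01   67.51] [-77.64  -1.49   4.07] 0.68 1043
rel stack: dx dy [ 3.91 -0.16] own x 1.0 own y 3.8 yaw -0.14 end z [np.float64(60.4), np.float64(67.5), np.float64(74.6)]
```

apply_moves --targets '[[[2,-2.5,-0.5],0,0],[[2,-0.2,0],0,0]]'

```text
clock: 22.22
eef_pos: [530.6, -279.3, 79.1]
tool_rot: [1.746, 1.47, 0.391]
force: [-1.1, -0.1, -0.1]
width: 1.9
```

apply_moves --targets '[[[2,-0.2,0],0,0]]'

```text
clock: 22.35
eef_pos: [530.9, -279.3, 77.3]
tool_rot: [1.742, 1.469, 0.386]
force: [1.3, 2.5, 3.0]
width: 1.6
```

apply_moves --targets '[[[2,-0.2,0],0,0]]'

```text
clock: 22.48
eef_pos: [531.5, -279.4, 75.6]
tool_rot: [1.736, 1.468, 0.381]
force: [1.8, 0.9, 1.9]
width: 1.8
```

apply_moves --targets '[[[2,-0.2,0],0,0]]'

```text
clock: 22.6
eef_pos: [532.0, -279.3, 73.8]
tool_rot: [1.732, 1.467, 0.377]
force: [1.3, 1.0, 2.4]
width: 1.7
```

```bash
python3 meas.py 31
```

```text
t22.60 tcp [ 532.  -279.3   73.8] jaw az -77.6 tilt x [ 0.096  0.038 -0.995] w 1.7 F [1.3 1.  2.4] T [ 0.02  0.18 -0.07] q [ 0.18  0.8   0.49  1.86 -0.79  0.62 -0.16]
t22.65 tcp [ 532.  -279.2   73.7] jaw az -77.6 tilt x [ 0.096  0.038 -0.995] w 2.2 F [1.8 0.9 3.1] T [ 0.07  0.06 -0.09] q [ 0.18  0.8   0.49  1.86 -0.79  0.62 -0.16]
held [ 497.6  -257.6    58.63] [-77.72  -0.25  -0.26] 0.64 1132
rel stack: dx dy [-0.02 -0.75] own x 0.7 own y -0.2 yaw -0.22 end z [np.float64(59.1), np.float64(58.6), np.float64(58.2)]
```

View pics/side31.png

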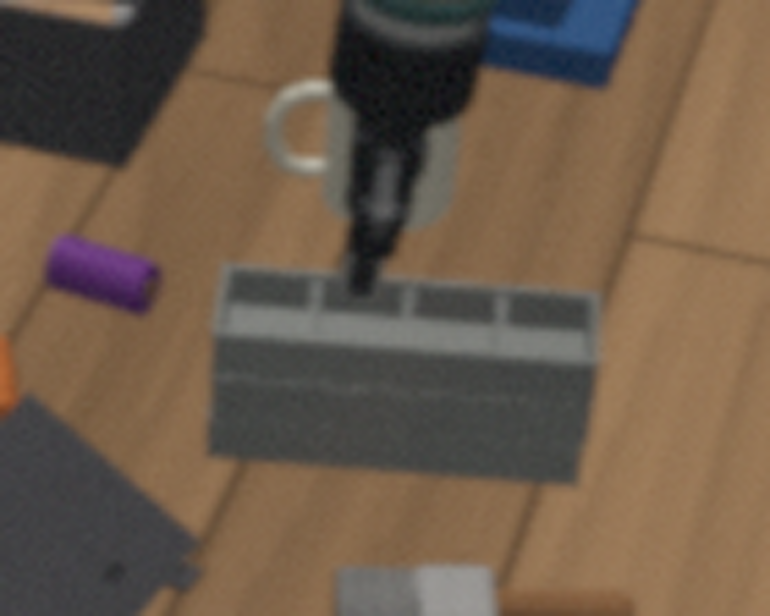

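apply_moves --targets '[[[1.5,-0.5,0],0,0]]'

```text
clock: 22.78
eef_pos: [532.2, -279.9, 73.5]
tool_rot: [1.723, 1.466, 0.367]
force: [-2.8, 1.2, 19.4]
width: 2.2
```

apply_moves --targets '[[[0,0,0],0,5],[[0,-0.3,0],0,10],[[0,-0.3,0],0,14]]'

```text
clock: 23.15
eef_pos: [530.7, -280.3, 73.1]
tool_rot: [1.726, 1.467, 0.37]
force: [1.0, 0.1, 0.1]
width: 14.2
```

Run:
```python
from h import *
tell()
```

```text
t23.15 tcp [ 530.7 -280.3   73.1] jaw az -77.6 tilt x [ 0.097  0.038 -0.995] w 14.2 F [1.  0.1 0.1] T [-0.04  0.14 -0.  ] q [ 0.18  0.8   0.49  1.86 -0.79  0.62 -0.16]
```

apply_moves --targets '[[[-10,0,0],0,15],[[-20,0,0],0,15],[[-50,0,0],0,15],[[-55,0,0],0,20]]'

```text
clock: 23.65
eef_pos: [515.1, -284.3, 209.7]
tool_rot: [1.785, 1.472, 0.428]
force: [1.0, 0.8, 0.2]
width: 19.9
```

Run:
```python
from sdf import *
tell(); snap(32,[510,-260,60],(70,56),5.5)
W=cloud('side',np.load('pics/side32.npz')['d'])
x,c,n=fittray(W,[497.6,-257.6,57,np.radians(-77.6),0,0]); print('top tray',x[:3].round(2),np.degrees(x[3:]).round(2),c,n)
# lower stack sides: points z 8..48 around
x2,c,n=fittray(W,[497.6,-256.85,29,np.radians(-77.5),0,0],flat=True); print('mid',x2.round(2),np.degrees(x2[3]),c,n)
```

```text
t23.65 tcp [ 515.1 -284.3  209.7] jaw az -77.7 tilt x [ 0.09   0.041 -0.995] w 19.9 F [1.  0.8 0.2] T [-0.05 -0.05  0.04] q [ 0.09  0.62  0.66  1.79 -0.6   0.88 -0.31]
top tray [ 497.52 -257.43   58.64] [-77.79   1.87  -0.45] 0.5645193013775334 1136
mid [ 499.47 -255.35   29.     -1.35    0.      0.  ] -77.34066275911842 1.6817673552824133 747
```

View pics/side32.png

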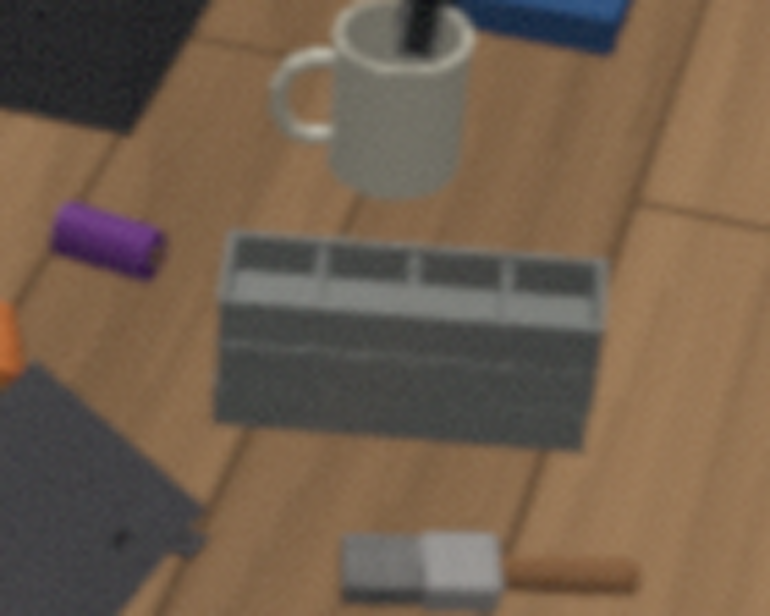

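apply_moves --targets '[[[-30,0,-50],0,20],[[-30,0,-60],0,20],[[0,-20,-60],0,20],[[0,-20,-60],0,20],[[0,-20,-60],0,20],[[0,-20,-40],0,20]]'

```text
clock: 24.45
eef_pos: [365.3, 13.3, 278.1]
tool_rot: [1.655, 1.451, 0.288]
force: [-0.1, 1.5, 0.7]
width: 20.1
```

Run:
```python
from sdf import *
from fit import fitrim,reg
tell()
for n in('side','top'):
    p,d=eyes.get_image(n); np.savez(f'pics/{n}33.npz',p=p,d=d); cv2.imwrite(f'pics/{n}33.png',p)
    W=cloud(n,d)
    q=reg(W,375,625,-330,-185,78,92); x,e,m=fitrim(q[:,:2],500,-256,np.radians(-77.6)); 
    A=np.c_[(q[:,:2]-x[:2])@np.array([hv(SA)[:2],hv(SA+90)[:2]]).T,np.ones(len(q))]; s=np.linalg.lstsq(A,q[:,2],rcond=None)[0]
    print(n,'top rim',x[:2].round(1),np.degrees(x[2]).round(2),'z %.1f'%np.median(q[:,2]),'slope deg',np.degrees(s[:2]).round(2),len(q))
```

```text
t24.45 tcp [365.3  13.3 278.1] jaw az -78.3 tilt x [ 0.114  0.034 -0.993] w 20.1 F [-0.1  1.5  0.7] T [-0.01  0.07  0.01] q [-0.9   0.13  0.92  2.27 -0.22  0.69 -1.2 ]
side top rim [ 497.4 -258.2] -78.03 z 82.6 slope deg [0.02 0.14] 400
top top rim [ 500.2 -256.4] -77.99 z 83.2 slope deg [ 0.06 -0.06] 484
```

View pics/top33.png

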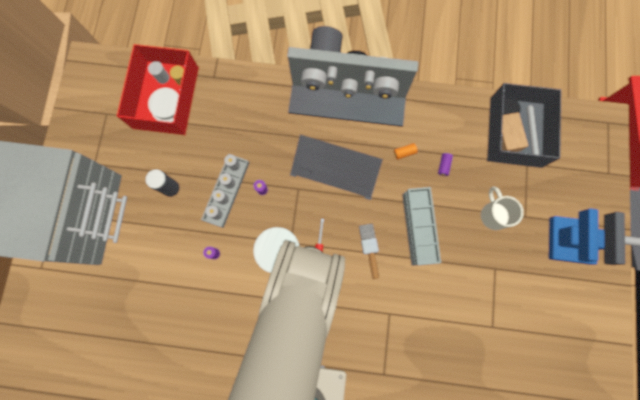

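View pics/side33.png

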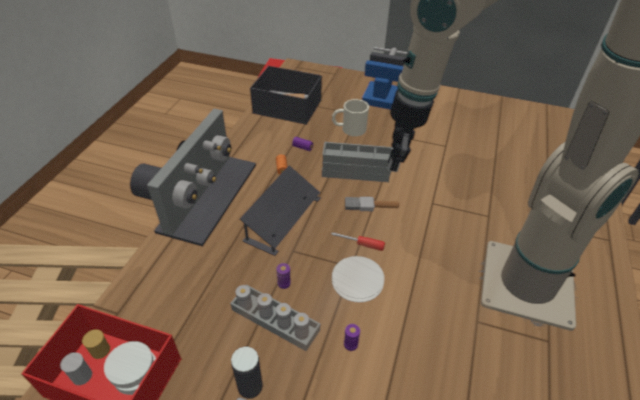

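Run:
```python
from sdf import *
from fit import fitrim,reg
W=cloud('top',np.load('pics/top33.npz')['d']); Ws=cloud('side',np.load('pics/side33.npz')['d'])
for nm,w in(('top',W),('side',Ws)):
    q=reg(w,415,665,215,360,23,34); x,e,n=fitrim(q[:,:2],539,290,np.radians(77.8)); print(nm,'bench',x[:2].round(1),np.degrees(x[2]).round(2))
for c in ((617,281),(564,286),(516,296),(470,306)): topcheck(W,c,np.array([0,0,-.9]))
p=np.load('pics/side33.npz')['p']; crop(p,220,270,330,360,7,'pics/b33.png'); tell()
```

```text
top bench [540.6 291.6] 77.75
side bench [540.2 287.4] 77.69
top med [614.6 279.5  63.6] n 115 axis@30 [618.5 280.1] tilt deg [-4.8  6.2]
  top plane slope deg [3.  3.7] z 63.1 51
top med [562.3 284.2  64.4] n 121 axis@30 [563.5 287.7] tilt deg [-0.3 -4.4]
  top plane slope deg [5.8 5. ] z 64.1 53
top med [514.3 294.6  64.4] n 130 axis@30 [535.9 299.9] tilt deg [-64.2  -8.8]
  top plane slope deg [2.3 1.1] z 64.2 56
top med [471.2 304.   63.6] n 129 axis@30 [457.5 307. ] tilt deg [74.9 -1. ]
  top plane slope deg [-0.9  0.4] z 63.4 58
t24.55 tcp [363.   16.  277.5] jaw az -77.8 tilt x [ 0.11   0.037 -0.993] w 20.0 F [ 0.5 -0.6 -0.1] T [-0.07  0.07  0.03] q [-0.91  0.13  0.92  2.27 -0.22  0.69 -1.19]
```

View pics/b33.png

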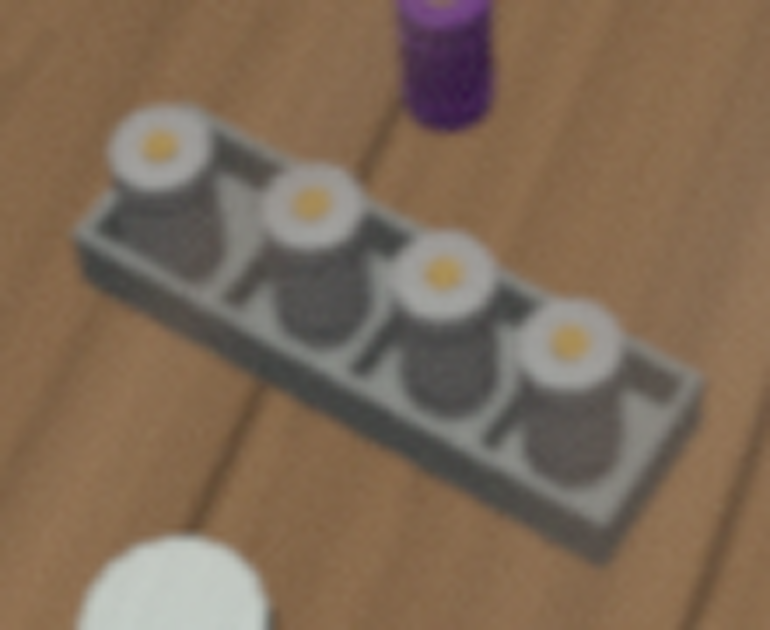

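Run:
```python
from cell import ctrl,status
print(status.read_state()['clock']); print(ctrl.finish_job())
```

```text
24.55
the job is handed in; nothing more can be done
None
```

The job is done and handed in at 24.6 s of the 72 s allowed. Both rollers are in the bench tray's free end pockets, and the emptied tray is stacked on the two empty ones.

**How it was done:** the tool could not be tilted. I gripped each leaning roller across the tray's width and lifted it, still leaning about 25°. I touched its lower foot edge to the pocket floor, then walked it upright between loosened fingers before letting go. I pinched the emptied tray by its upper long wall, which levelled it in the grip, and set it down on the stack. It pressed with 19 N before I released it.

**Last checks:**
- **Rollers:** all four have tops level within about 1 mm. In the side view they stand upright in their pockets. Some of the noisier top-camera tilt fits disagreed with this; one gave an impossible 75°.
- **One roller off-centre:** the roller at the far end stands about 5 mm off its pocket centre, close to but within the clearance.
- **Stack:** the top tray lies flat, with slope under 0.2°. It is about 1–1.5 mm off the tray below and turned about 0.5°. The rim reads 83 mm against a nominal 84 mm. An earlier fit taken with the arm just above it gave a 1.9° tilt, which the unobstructed views did not confirm.
- **Other things:** the bench tray fits where it stood; only the side camera's bench-tray y reading is about 1 mm different. In the final pictures the bystanders and look-alikes appear unmoved. The arm was clear of everything.

**Tool tilt:** the tool drifted to about 6.5° off vertical over the run and could not be corrected. This did not affect the placements.

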